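Clear down the chasing bench

TASK

Clear down the copper-chaser's bench: lay the hammer inside the open tool case, then shut its lid fully, and then swing the hasp right over so that it lies flat on the lid over the staple. Stand the widest copper tumbler midway between the two steel stakes, with whichever narrower tumblers are there nested upright inside it in size order, each standing on the floor of the next. Stand those of the following that are on the bench upright, about 30 mm clear of the pitch bowl: the tin of punches directly to its left, the blue tin directly to its right and the amber jar directly behind it (left, right and behind as the robot at its base sees it looking straight ahead along x), and leave everything else where it is.

Things in the scene. Friction and masses are not known exactly. Their poses are not given: they have to be found in the camera images.
- pitch_bowl: fixed, heavy round black pitch bowl with a half-chased copper disc on top, largest radius 62 mm, height 84 mm. Origin: centre of its underside. Its axes are parallel to the world's (x away from the robot, y to the robot's left)
- stake_near: fixed steel stake with a broad mushroom head on a round red-painted block (radius 32 mm), 86 mm high; the one nearer the robot. Origin: centre of its underside. Its x axis points at the far stake
- stake_far: fixed steel stake with a small ball-like head on a round red-painted block (radius 32 mm), 86 mm high, always 200 mm from stake_near, along stake_near's x axis. Origin: centre of its underside
- case: fixed green tool case, outside 160 (x) x 220 (y) x 75 mm high, walls and floor 6 mm, open at the top when the lid is up. Origin: centre of its underside; its front, with the hasp, faces its own -x; the lid's hinge runs along the top of its back wall (x = +80, z = 75 mm)
- case_lid (a joint): lid angle, rad: 0 shut, 1.57 upright, stop 1.8. Green lid 160 x 220 x 8 mm, hinged at the case's x +80, z 75 mm, reaching to x -80 when shut (top at z 83). Stiff hinge: it stays where left, takes 2 to 4 N at the free edge. A wire staple 12 mm high stands on its outer face, 44 mm from the free edge, in the middle
- hasp (a joint): hasp angle, rad: 0 = flat on the shut lid, slot over the staple; grows swinging up and out to the front, stop 2.8. Steel strap 36 wide, 70 long; hinge along the case's y at its x -84, z 84 mm. At the free end a red cross bar (radius 6, 44 long parallel to the hinge), 68 mm out from the hinge and 10 off the face that is up when shut. Stiff: stays where left, about 1 N at the bar
- hammer: chasing hammer lying flat: wooden handle of 16 mm diameter along its own x from -85 to +45 mm, steel head (24 mm diameter, 70 mm long along y) at x = +50 mm; axis 12 mm above the table. Origin at table level below the handle; it balances about 20 mm from the origin towards the head. 250 g
- tumbler_wide: the widest copper tumbler: straight, outer radius 35, height 58, wall 3, floor 4 mm; about 200 g. Stands upright. Origin: centre of its underside
- tumbler_mid: middle copper tumbler: outer radius 27, height 78, wall 3, floor 4 mm; about 150 g. Stands upright. Origin: centre of its underside. May be absent
- tumbler_slim: slimmest and tallest copper tumbler: outer radius 19.5, height 96, wall 3, floor 4 mm; about 120 g. Stands upright. Origin: centre of its underside. May be absent
- punch_tin: bright metal tin packed with punches, radius 30, tin 74 mm high, punch ends up to 94 mm; 250 g. Origin: centre of its underside. May be absent
- wax_tin: squat blue round tin with a white lid, radius 33, height 52 mm (the lid is the top 12); 220 g. Origin: centre of its underside. May be absent
- jar: squat amber glass jar with a paper label and a narrower black lid, radius 33, height 56 mm (the lid, radius 30, is the top 12); 250 g. Origin: centre of its underside. May be absent
- brass_weight: bystander: small brass weight with a knob, radius 16, height 42 mm. Not part of the job
- sanding_block: bystander: dark rubber block 30 x 60 x 25 mm high. Not part of the job
- cork: bystander: small cork, radius 14, height 22 mm. Not part of the job
Mind the look-alikes: they are no part of the job. What is shaped like the hammer but purple is not meant.

How it is judged:
By the outcome, as a careful person would: the job done as asked, in the order asked, and still so for the second after the job is handed in, with the robot touching nothing.
Of tumbler_mid, tumbler_slim only 1 to 2 are there at a start; the rules pass over those that are not, and their reading is None.
Of punch_tin, wax_tin, jar only 1 to 3 are there at a start; the rules pass over those that are not, and their reading is None.
At some moment in a run one of tumbler_wide, wax_tin, jar may be knocked a few centimetres aside while the robot is not near it.
It also fails if it takes over 210 s, if anything falls off the work surface, if the arm or the gripper's body presses on something with over 40 N, if the wrist force passes 120 N, or if a joint passes its speed limit or range.

ROBOT

A 6-joint arm with a two-finger parallel gripper is mounted at the origin on the work surface. World frame = base frame: x ahead of the robot, y to its left, z up, the work surface at z = 0. Lengths are in m, angles in degrees, forces in N, time in s.
With the tool pointing down it reaches from about 0.35 to 0.875 m from the base axis. Payload 4.2 kg.
Tool frame: the origin (TCP) lies on the centre line of the jaws, within the pads' length; the fingertips stand r.tip_extent ahead of it and the grasp point (between the pads) lies 11 mm behind it (r.tip_extent is the distance from the TCP to the fingertips, in m); z points along the fingers, y is the line along which they close (so a half turn about z gives the same grasp; the last joint's range is limited). The gripper opens to 87 mm and grips with 3 to 60 N. Pads are 19 mm wide; open, the fingers measure 117 mm over their backs; the gripper's body (75 mm by 190 mm) begins 51 mm behind the grasp point.
Start: joints at [88.327, 22.042, 0.453, 0, -68.411, -14.817], TCP at [0.177, 0.599, 0.207] pointing down, gripper open.
Joint ranges: [-179.83, 179.83], [-69.29, 118.12], [-61.27, 80.66], [-181.25, 117.63], [-171.15, -9.14], [-177.46, 177.46]. Speed limits (degrees/s): [159.86, 159.86, 180, 180, 180, 180].

INTERFACE

Orientations are given as a 3x3 rotation matrix whose columns are the frame's x, y, z axes.
In Python, from station import r gives the robot as it stands.
- The arm moves only by the shell command python3 -m jog 'ROWS'. ROWS is text: rows parted by semicolons, each of 5 numbers parted by spaces: the opening, from 0 (shut) to 1 (fully open), then the shift along the world's x, y, z in mm, then the turn about the world's z in degrees. In form: hand dx dy dz roll; .... A call has 1 to 5 rows; each row shifts and turns the commanded pose from where the row before left it; what a row does not reach is not made up. A row lasts 1/8 s, in which the tool goes at most 62.5 mm and 10.7 degrees, less where a joint would pass 70% of its speed; a pose out of reach is approached as far as the arm can. A call is refused whole if a number of a shift passes 62.5 or a number of a turn 10.7, either way. A call with a gripper value outside its range is refused whole. The fingers move at their own pace and stop on an object; the grip force is fixed at half the most. Time passes only in rows, so rows that do not move let the fingers close. It gives the time, the measured TCP pose, the force, the opening and the grip force at its end, in the units of the state.
- r.sense(): the state, without advancing time (a new reading comes with each control period).
- r.capture(name): name is "scene" or "side" or "wrist"; returns a dict with "pixels" (480x640x3 uint8, red, green, blue), "fovy" (degrees; the focal length in pixels is half the picture's height over the tangent of half this angle, whatever the lens; pixels are square), "cx", "cy" (the principal point, pixels), "origin" and "orientation" of the camera in the world; the wrist camera has in their place "T_tool_cam" (4x4, takes a point from camera to tool coordinates, whose origin is the TCP and whose axes are the flange's). Camera axes: x right, y down, z forward; pixel columns grow to the right and rows downward; lengths in m; the calibration is good to about 2 mm. A picture is of the moment at which its call begins: read the wrist's pose just before it. There is no depth.
- r.finish_job(): hands the job in; it is judged then, once.
The state is a dict: "time_s": time; "joints": joint angles; "joint_velocities": joint speeds; "effort": joint torques, N m; "tcp_pos": TCP position; "ee_rot": TCP orientation; "wrist_force": force on the tool from outside, world axes, zero at the start; "moment": the same for the moment, N m; "gripper_width": opening from 0.0 (shut) to 1.0 (fully open); "gripper_force": force on a finger pad.
Only numpy, scipy, OpenCV 4.12 (cv2) and the standard library are available. Lean on these libraries where they do the work, as an engineer would, in place of code of your own. Each camera call takes 0.05 s, during which the arm holds its last target. There are 200 camera calls.

## Working session

There is one attempt and no reset: what is moved stays moved. The work goes in short steps, Python scripts to look and compute and a shell command to move; the robot and the scene stay as the last step left them, time stands still between calls to the robot, and variables do not carry over. Pictures are saved under pics/ and viewed, at most 14 in all, crops included, and the job is handed in when it is done.

```bash
mkdir -p pics; ls
cat > h.py <<'E'
import numpy as np,cv2
from station import r
def cam(n):
    s=r.sense(); c=r.capture(n)
    if n=="wrist":
        T=np.array(c["T_tool_cam"]);R=np.array(s["ee_rot"]);c["origin"]=R@T[:3,3]+s["tcp_pos"];c["orientation"]=R@T[:3,:3]
    c["f"]=240/np.tan(np.radians(c["fovy"])/2)
    return c
def save(c,n): 
    cv2.imwrite(f"pics/{n}.png",np.array(c["pixels"])[:,:,::-1]); import pickle; pickle.dump(c,open(f"pics/{n}.pkl","wb"))
def load(n):
    import pickle; return pickle.load(open(f"pics/{n}.pkl","rb"))
def pt(c,u,v,z):
    d=np.array(c["orientation"])@[(u-c["cx"])/c["f"],(v-c["cy"])/c["f"],1]; o=np.array(c["origin"])
    return (o+d*(z-o[2])/d[2])
def px(c,p):
    q=np.array(c["orientation"]).T@(np.array(p)-c["origin"]); return q[:2]/q[2]*c["f"]+[c["cx"],c["cy"]]
E
python3 - <<'E'
from h import *
np.set_printoptions(precision=3,suppress=True)
for n in("scene","side","wrist"):
    c=cam(n);save(c,n+"0");print(n,c["origin"],np.array(c["orientation"]).tolist(),c["f"],c["cx"],c["cy"])
s=r.sense();print(s,r.tip_extent)
E
```

```text
pics
scene [1.144 0.266 0.679] [[-0.3730586238000443, 0.5728788911327374, -0.7298198677091099], [0.9277442010888991, 0.2395389239098868, -0.28620237818371436], [0.010860964705657424, -0.7838564154401104, -0.6208471304750017]] 465.3564985882262 323.26510022379557 239.69224072339006
side [0.365 1.107 0.921] [[-0.9964335363001249, -0.04636489231997111, 0.07050180491721858], [-0.08408694222348283, 0.615329216418332, -0.7837725062602708], [-0.00704229251967886, -0.7869054912644587, -0.6170333491262109]] 542.9578570316281 321.9812416228467 245.04439261789247
wrist [0.245 0.579 0.383] [[-0.28399948945184783, -0.926736559487171, -0.24597487534496545], [-0.958823819653832, 0.2747847884705609, 0.07176491405711571], [0.001082984545554957, 0.2562277684699115, -0.9666158274151132]] 337.6092604651376 323.49085563061544 239.97154834109668
{'time_s': 0.15, 'joints': array([ 88.326,  22.078,   0.4  ,  -0.02 , -68.411, -14.817]), 'joint_velocities': array([-0.005, -0.133,  0.246,  0.053,  0.032, -0.003]), 'effort': array([ -0.001, -39.105,  18.759,   4.222,   0.012,  -0.   ]), 'tcp_pos': array([0.177, 0.599, 0.206]), 'ee_rot': array([[ 0.959, -0.284, -0.   ],
       [-0.284, -0.959, -0.002],
       [ 0.   ,  0.002, -1.   ]]), 'wrist_force': array([ 0.228, -0.564,  0.333]), 'moment': array([-0.013, -0.048, -0.008]), 'gripper_force': 0.0, 'gripper_width': 1.0014157350256825} 0.008
```

View pics/scene0.png

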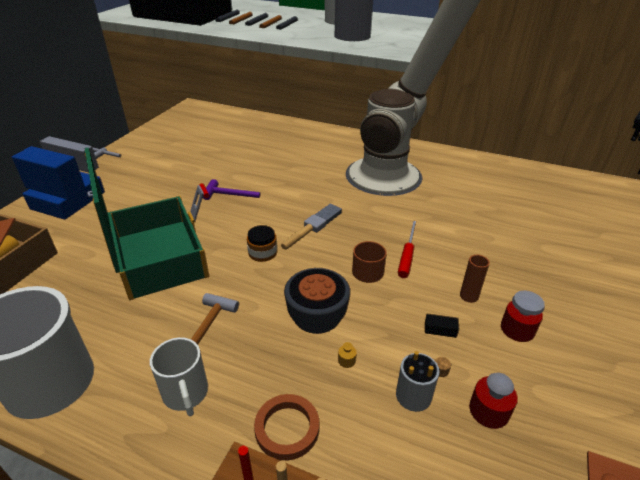

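View pics/side0.png

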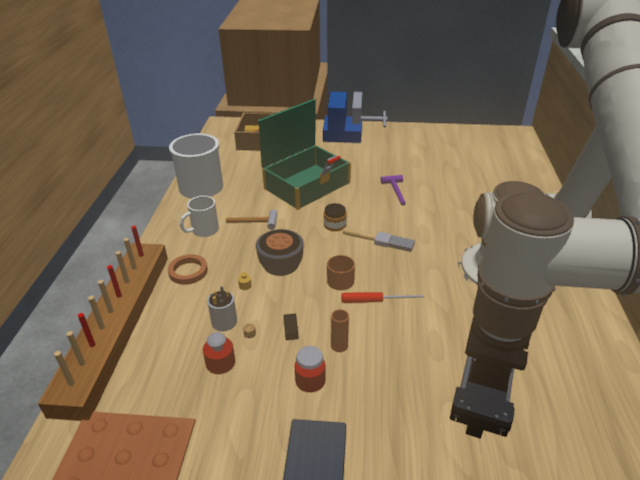

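Run:
```python
import cv2
a=cv2.imread('pics/scene0.png');b=cv2.imread('pics/side0.png')
cv2.imwrite('pics/c1.png',cv2.resize(a[140:350,80:360],(800,600),interpolation=cv2.INTER_CUBIC))
cv2.imwrite('pics/c2.png',cv2.resize(a[230:430,300:560],(780,600),interpolation=cv2.INTER_CUBIC))
cv2.imwrite('pics/c3.png',cv2.resize(b[80:280,190:450],(780,600),interpolation=cv2.INTER_CUBIC))
```

```text
(no output)
```

View pics/c1.png

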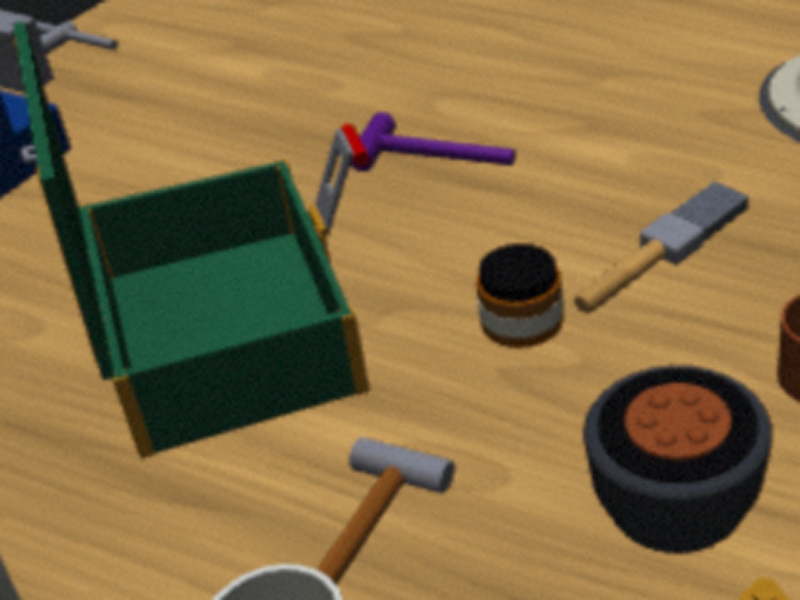

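View pics/c2.png

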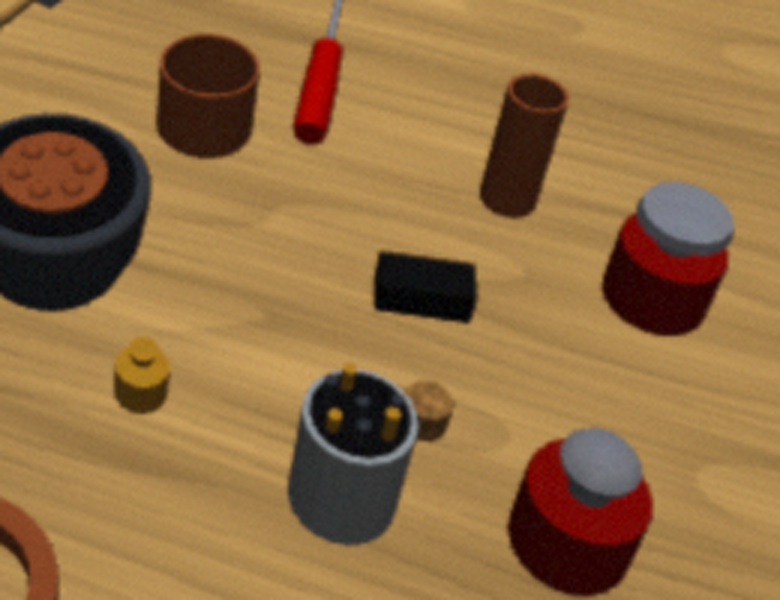

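View pics/c3.png

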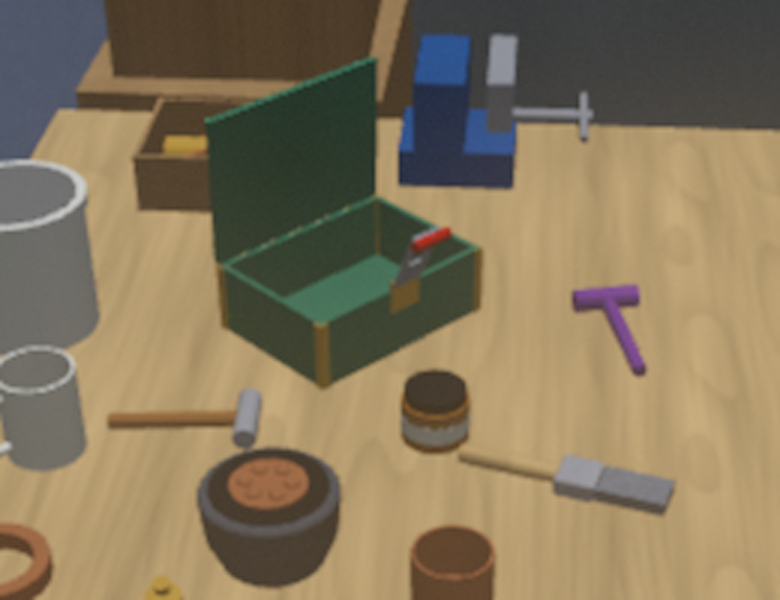

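```bash
cat > m.py <<'E'
from h import *
from scipy.optimize import least_squares
np.set_printoptions(precision=4,suppress=True)
a=load("scene0");b=load("side0")
C1=lambda u,v:(u/2.857+80,v/2.857+140); C2=lambda u,v:(u/3+300,v/3+230); C3=lambda u,v:(u/3+190,v/3+80)
def show(n,pa,pb,z): print(n,z,pt(a,*pa,z)[:2] if pa else '',pt(b,*pb,z)[:2] if pb else '')
show("bowl",C1(678,421),C3(268,483),.084)
show("jar",C1(518,272),C3(436,392),.056)
show("wide",C2(209,68),C3(453,552),.058)
show("slim",C2(537,94),(340.5,316),.096);show("mid?",C2(537,94),(340.5,316),.078)
w=[pt(a,*C2(506,94),.096),pt(a,*C2(568,97),.096)];print("diam",np.linalg.norm(w[0]-w[1]))
show("near",C2(688,213),(310,356),.084);show("far",C2(602,458),(217,341),.08)
show("punch",C2(361,417),(222,300),.074)
show("head1",C1(358,455),C3(250,397),.012);show("head2",C1(448,473),C3(244,438),.012);show("hend",C1(330,570),C3(112,420),.012)
obs=[(a,C1(85,207),(80,-110,75)),(a,C1(285,163),0),(a,C1(352,317),0),(a,C1(118,378),0)]
# candidates: corners in case frame, front = -x
K={'fr':(-80,-110),'fl':(-80,110),'bl':(80,110),'br':(80,-110)}
O=[(a,C1(85,207),'br',75),(a,C1(285,163),'fr',75),(a,C1(352,317),'fl',75),(a,C1(118,378),'bl',75),(a,C1(367,390),'fl',0),(a,C1(147,457),'bl',0),
(b,C3(325,325),'fl',75),(b,C3(480,248),'fr',75),(b,C3(377,198),'br',75),(b,C3(220,265),'bl',75),(b,C3(323,385),'fl',0)]
def w(p,q): 
    c,s=np.cos(p[2]),np.sin(p[2]); return np.array([p[0]+c*q[0]-s*q[1],p[1]+s*q[0]+c*q[1],q[2]])
def res(p): return np.concatenate([px(c,w(p,np.array([*K[k],z])/1000))-uv for c,uv,k,z in O])
for y0 in (0,-1.57,1.57):
    f=least_squares(res,[.55,-.3,y0]);print("case",f.x,np.degrees(f.x[2]),f.cost)
P=f.x
best=min((least_squares(res,[.55,-.3,y]) for y in(0,-1.5,1.5,3)),key=lambda f:f.cost);P=best.x;print(P,best.fun.reshape(-1,2))
# hasp bar
def hb(p,th): # bar centre
    x=-84+68*np.cos(th)-10*np.sin(th); z=84+68*np.sin(th)+10*np.cos(th); return w(p,np.array([x,0,z])/1000)
for th in np.arange(.4,2.8,.2): print(round(th,1),px(a,hb(P,th)),px(b,hb(P,th)))
print("obs",C1(355,145),C3(432,239))
def lid(p,t,y): return w(p,np.array([80-160*np.cos(t),y,75+160*np.sin(t)])/1000)
for t in (1.2,1.4,1.57,1.8): print(t,px(b,lid(P,t,110)),px(b,lid(P,t,-110)))
print("obs",C3(208,122),C3(375,62))
E
python3 m.py
```

```text
bowl 0.084 [0.5786 0.0337] [0.5696 0.0357]
jar 0.056 [ 0.449  -0.1518] [ 0.4398 -0.1502]
wide 0.058 [0.417  0.0848] [0.4107 0.083 ]
slim 0.096 [0.4054 0.2974] [0.4001 0.2981]
mid? 0.078 [0.3826 0.2984] [0.4009 0.2805]
diam 0.039093628774242016
near 0.084 [0.466 0.395] [0.4546 0.401 ]
far 0.08 [0.6578 0.3644] [0.6493 0.3732]
punch 0.074 [0.6749 0.2469] [0.6689 0.2473]
head1 0.012 [ 0.6262 -0.1863] [ 0.625  -0.1921]
head2 0.012 [ 0.6173 -0.1202] [ 0.6201 -0.124 ]
hend 0.012 [ 0.7191 -0.1465] [ 0.7516 -0.1437]
case [ 0.542  -0.3594 -0.7393] -42.36113844996929 8.750576742088882
case [ 0.542  -0.3594 -0.7393] -42.36113839189333 8.75057674208902
case [ 0.542  -0.3594 -0.7393] -42.36113853709325 8.750576742088894
[ 0.542  -0.3594  5.5438] [[-1.4659 -0.472 ]
 [ 0.4395 -1.4265]
 [ 0.6332 -1.4747]
 [-0.4207 -0.2612]
 [ 0.6158  0.1409]
 [-0.896  -0.2588]
 [-1.5187  0.8616]
 [ 0.2115  0.5579]
 [ 0.0758 -0.3277]
 [-0.4342  0.6395]
 [ 0.041   2.1667]]
0.4 [161.4688 209.7098] [312.0531 156.1664]
0.6 [164.4375 204.4313] [313.8271 153.8996]
0.8 [168.5898 199.6347] [316.0895 152.3932]
1.0 [173.7433 195.5425] [318.7586 151.7246]
1.2 [179.6623 192.3427] [321.7321 151.939 ]
1.4 [186.0732 190.176 ] [324.8901 153.044 ]
1.6 [192.6814 189.1287] [328.1001 155.0073]
1.8 [199.1905 189.2293] [331.2229 157.755 ]
2.0 [205.3189 190.4497] [334.1207 161.1745]
2.2 [210.815  192.7113] [336.664  165.1187]
2.4 [215.4676 195.8927] [338.7397 169.4141]
2.6 [219.1122 199.84  ] [340.2575 173.8703]
obs (204.25621281064053, 190.75253762688135) (334.0, 159.66666666666669)
1.2 [271.565  130.7237] [327.7911 108.3526]
1.4 [264.6645 124.4919] [320.9499 102.7238]
1.57 [258.8296 120.7597] [315.0436  99.4335]
1.8 [251.349  118.1599] [307.2947  97.3067]
obs (259.3333333333333, 120.66666666666666) (315.0, 100.66666666666667)
```

```bash
python3 -m jog '1 31 -50 0 -10.5;1 31 -50 0 -10.5;1 31 -50 0 -10.5;1 31 -50 0 -10.5;1 31 -50 0 -10.5'; python3 -c "
from h import *
print(r.sense()['joints'],r.sense()['time_s'])
b=load('side0');a=load('scene0')
print('mug',pt(a,178,400,0),pt(b,206,230,0),pt(b,202,203,.07));print('brass',pt(a,347,362,0),pt(b,245,287,0));print('block',pt(a,442,335,0),pt(b,291,335,0),'cork',pt(a,443,372,0),pt(b,249,335,0),'ring',pt(a,287,430,0),pt(b,188,272,0))"
```

```text
time_s: 0.78
tcp_pos: [0.3329, 0.3475, 0.2066]
ee_rot: [[0.353, -0.935, 0.0], [-0.935, -0.353, -0.0], [0.0, 0.0, -1.0]]
wrist_force: [1.1, 1.3, 0.8]
gripper_width: 1.001
gripper_force: 0.0
[ 6.56180386e+01  7.92888552e+00 -1.90186676e+01  1.46019168e-03
 -6.30547930e+01 -4.49236091e+01] 0.775
mug [ 8.28107102e-01 -1.08758364e-01 -1.11022302e-16] [ 8.06767595e-01 -1.07161070e-01 -1.11022302e-16] [ 0.81684054 -0.14015704  0.07      ]
brass [0.65234224 0.12125086 0.        ] [0.6485287  0.12165338 0.        ]
block [0.52681153 0.26545503 0.        ] [ 5.12779930e-01  2.72514579e-01 -1.11022302e-16] cork [0.6086738  0.28247295 0.        ] [0.60799143 0.27993101 0.        ] ring [0.80783764 0.07805939 0.        ] [ 8.07298784e-01  7.62934970e-02 -1.11022302e-16]
```

```bash
python3 -m jog '1 31 -50 0 -10.5;1 31 -50 0 -10.5;1 31 -50 0 -10.5;1 31 -50 0 -10.5;1 31 -50 0 -10.5' >/dev/null; python3 -m jog '1 31 -50 0 -10.5;1 31 -50 0 -10.5;1 31 -50 0 -10.5;1 31 -50 0 -10.5;1 31 -50 0 -10.5'; python3 -c "
from h import *
c=cam('wrist');save(c,'w1');s=cam('scene');save(s,'s1')
im=np.array(c['pixels'])[:,:,::-1];b=np.array(s['pixels'])[:,:,::-1][60:360,80:480]
cv2.imwrite('pics/v1.png',np.hstack([cv2.resize(im,(400,300)),cv2.resize(b,(400,300))]))"
```

```text
time_s: 2.02
tcp_pos: [0.643, -0.1525, 0.2062]
ee_rot: [[-0.995, -0.099, -0.001], [-0.099, 0.995, 0.0], [0.001, 0.0, -1.0]]
wrist_force: [0.8, 0.3, 0.1]
gripper_width: 0.999
gripper_force: 0.0
```

View pics/v1.png

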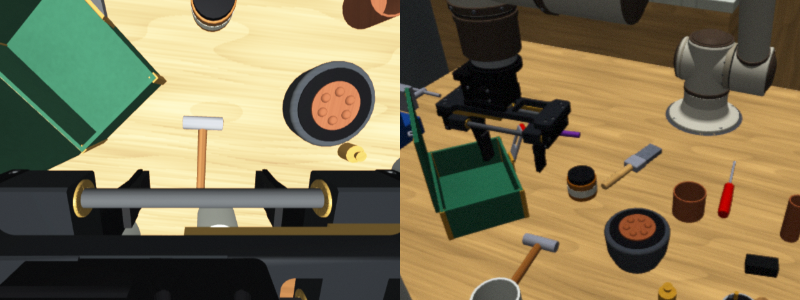

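```bash
python3 -c "
from h import *
np.set_printoptions(precision=4,suppress=True)
c=load('w1');k=1.6
for n,u,v,z in [('head',203,123,.012),('headL',184,122,.012),('headR',222,124,.012),('handle',201,180,.012),('bowl',337,106,.084),('bowlout',329,103,.06),('casefl',158,77,.075)]: print(n,pt(c,u*k,v*k,z))
import m
print(m.w(m.P,[-.08,.11,.075]),m.w(m.P,[-.022,-.068,0]))" | grep -v '^\[-\|obs' | sed '/^bowl 0/,/^obs/d' | tail -12
python3 - <<'E'
import cv2
a=cv2.imread('pics/w1.png');cv2.imwrite('pics/w1c.png',cv2.resize(a[80:280,200:620],(800,381),interpolation=cv2.INTER_CUBIC))
E
```

```text
head [ 0.6234 -0.153   0.012 ]
headL [ 0.625  -0.1865  0.012 ]
headR [ 0.6219 -0.1195  0.012 ]
handle [ 0.7313 -0.146   0.012 ]
bowl [0.5719 0.0289 0.084 ]
bowlout [0.5686 0.0309 0.06  ]
casefl [ 0.5578 -0.2225  0.075 ]
```

View pics/w1c.png

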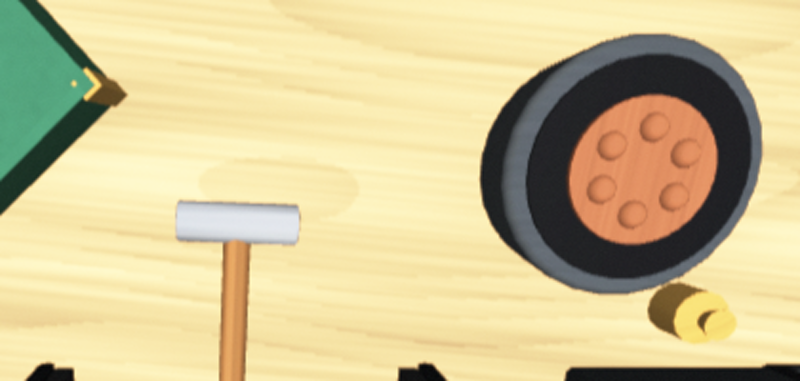

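```bash
python3 -m jog '1 4.4 1 -48 -2;1 0 0 -48 0;1 0 0 -48 0;1 0 0 -35 0;1 0 0 -14 0'; python3 -m jog '0.1 0 0 0 0;0.1 0 0 0 0;0.1 0 0 0 0;0.1 0 0 0 0;0.1 0 0 0 0';python3 -m jog '0.1 0 0 5 0;0.1 0 0 10 0;0.1 0 0 30 0;0.1 0 0 50 0;0.1 0 0 0 0'
python3 - <<'E'
from h import *
from scipy.optimize import least_squares
np.set_printoptions(precision=4,suppress=True)
a,b,w=load('scene0'),load('side0'),load('w1')
def tri(o): 
    f=least_squares(lambda p:np.concatenate([px(c,p)-uv for c,uv in o]),[.55,0,.07]);print(f.x,f.fun)
tri([(a,(678/2.857+80,421/2.857+140)),(b,(268/3+190,483/3+80)),(w,(643/1.905+200,169/1.905+80))])
tri([(a,(518/2.857+80,272/2.857+140)),(b,(436/3+190,392/3+80))])
tri([(a,(209/3+300,68/3+230)),(b,(453/3+190,552/3+80))])
tri([(a,(537/3+300,94/3+230)),(b,(340.5,316))])
E
```

```text
time_s: 2.75
tcp_pos: [0.6449, -0.1492, 0.011]
ee_rot: [[-0.997, -0.071, -0.005], [-0.071, 0.998, 0.0], [0.005, 0.001, -1.0]]
wrist_force: [0.5, 0.9, -0.3]
gripper_width: 1.0
gripper_force: 0.0
time_s: 3.38
tcp_pos: [0.647, -0.1497, 0.0142]
ee_rot: [[-0.998, -0.07, 0.001], [-0.07, 0.998, 0.0], [-0.001, 0.0, -1.0]]
wrist_force: [-0.3, -0.4, 0.1]
gripper_width: 0.516
gripper_force: 0.0
time_s: 4.0
tcp_pos: [0.6503, -0.1502, 0.1149]
ee_rot: [[-0.997, -0.071, 0.011], [-0.071, 0.997, -0.001], [-0.011, -0.002, -1.0]]
wrist_force: [0.3, 0.2, 0.1]
gripper_width: 0.111
gripper_force: 0.0
[0.5714 0.0308 0.0781] [ 0.044  -0.6546 -0.2766  0.6426 -0.0982  0.0989]
[ 0.4408 -0.157   0.0496] [-0.1521 -0.386  -0.209   0.489 ]
[0.4117 0.0827 0.0552] [-0.2929 -0.7047 -0.4276  0.7939]
[0.4008 0.297  0.0934] [-0.2057 -0.4719 -0.3116  0.4784]
```

```bash
python3 -m jog '0.7 0 0 0 0;0.7 0 0 0 0;0.7 0 0 0 0;0.7 0 0 0 0;0.7 0 0 0 0'; python3 -m jog '0.7 0 -1 -40 0;0.7 0 0 -40 0;0.7 0 0 -16 0;0.7 0 0 0 0;0.7 0 0 0 0'; python3 -m jog '0 0 0 0 0;0 0 0 0 0;0 0 0 0 0;0 0 0 0 0;0 0 0 0 0';python3 -m jog '0 0 0 0 0;0 0 0 0 0;0 0 0 0 0;0 0 0 0 0;0 0 0 0 0'
```

```text
time_s: 4.62
tcp_pos: [0.6467, -0.1497, 0.1083]
ee_rot: [[-0.998, -0.07, -0.001], [-0.07, 0.998, -0.0], [0.001, 0.0, -1.0]]
wrist_force: [0.5, -0.3, 0.2]
gripper_width: 0.592
gripper_force: 0.0
time_s: 5.25
tcp_pos: [0.6482, -0.1509, 0.0144]
ee_rot: [[-0.998, -0.07, 0.003], [-0.07, 0.998, -0.0], [-0.003, -0.001, -1.0]]
wrist_force: [0.3, 0.0, 0.9]
gripper_width: 0.702
gripper_force: 0.0
time_s: 5.88
tcp_pos: [0.6467, -0.1507, 0.0126]
ee_rot: [[-0.998, -0.07, -0.0], [-0.07, 0.998, -0.0], [0.0, 0.0, -1.0]]
wrist_force: [0.6, 0.3, 0.3]
gripper_width: 0.217
gripper_force: 0.0
time_s: 6.5
tcp_pos: [0.6468, -0.1507, 0.0127]
ee_rot: [[-0.998, -0.07, 0.0], [-0.07, 0.998, 0.0], [-0.0, 0.0, -1.0]]
wrist_force: [-1.3, 0.8, -0.8]
gripper_width: 0.007
gripper_force: 0.0
```

```bash
python3 -c "
from h import *
c=cam('wrist');save(c,'w2');s=cam('side');save(s,'d2');t=cam('scene');save(t,'s2')
im=np.array(c['pixels'])[:,:,::-1];b=np.array(s['pixels'])[:,:,::-1][150:300,180:380];d=np.array(t['pixels'])[:,:,::-1][200:400,120:386]
cv2.imwrite('pics/v2.png',np.vstack([np.hstack([cv2.resize(im,(400,300)),cv2.resize(b,(400,300))]),cv2.resize(d,(800,300))]))"
```

```text
(no output)
```

View pics/v2.png

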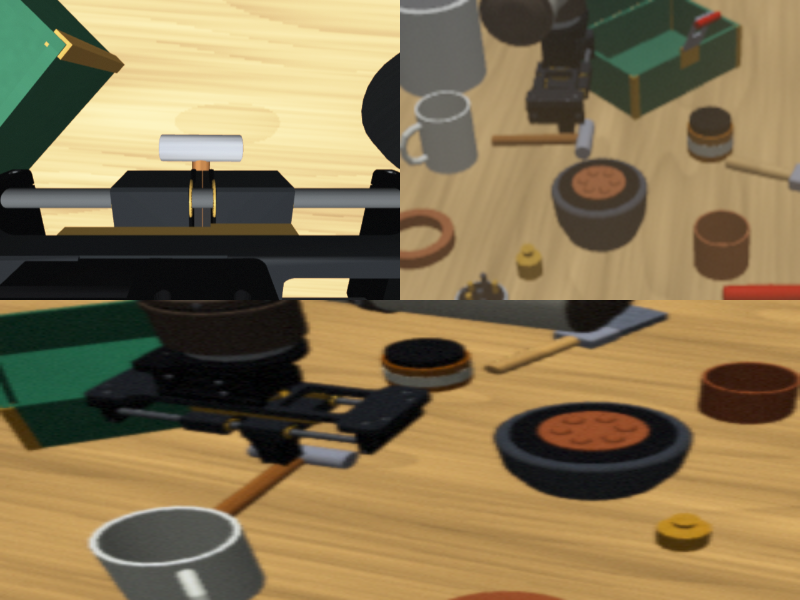

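```bash
python3 -c "
from h import *
c=load('w2');s=load('d2')
for p in [(.6468,-.1507,.0047),(.6468,-.1507,.0127),(.6468,-.1507,.0237),(.6468,-.1507,.04)]: print(p,px(s,p),(px(s,p)-[180,150])*2+[400,0],px(c,p)/1.6)
print('head',pt(c,201*1.6,148*1.6,.012),pt(c,201*1.6,165*1.6,.012))
i=np.array(s['pixels'])[195:235,235:300]
j=np.array(c['pixels'])[250:390,180:480]
cv2.imwrite('pics/v3.png',np.vstack([cv2.resize(i,(650,300),interpolation=cv2.INTER_CUBIC),cv2.resize(j,(650,300),interpolation=cv2.INTER_CUBIC)])[:,:,::-1])
"
```

```text
(0.6468, -0.1507, 0.0047) [263.80824762 222.21797432] [567.61649524 144.43594864] [202.39952725 170.73550863]
(0.6468, -0.1507, 0.0127) [263.60538022 219.96375813] [567.21076044 139.92751625] [202.41356837 173.88991075]
(0.6468, -0.1507, 0.0237) [263.32434057 216.84090969] [566.64868114 133.68181939] [202.43486199 178.67362029]
(0.6468, -0.1507, 0.04) [262.90336337 212.16310727] [565.80672675 124.32621454] [202.4715334  186.91201819]
head [ 0.62318429 -0.15359437  0.012     ] [ 0.63874838 -0.15252537  0.012     ]
```

View pics/v3.png

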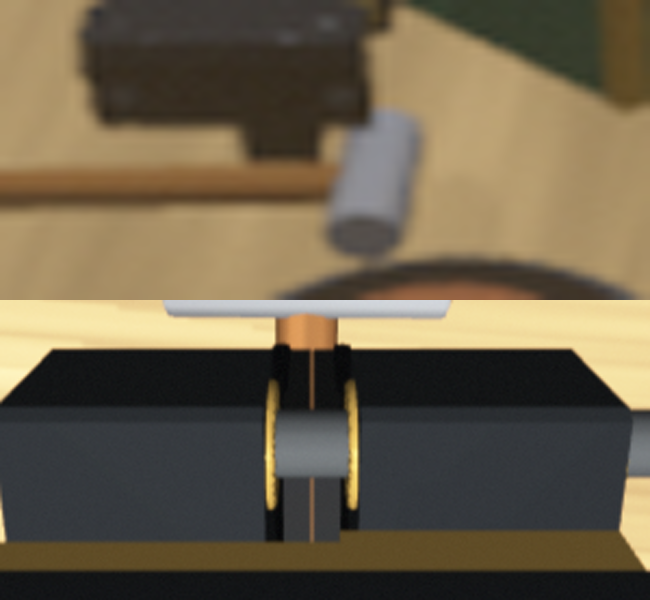

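```bash
python3 -m jog '0.6 0 0 0 0;0.6 0 0 0 0;0.6 0 0 0 0;0.6 0 0 0 0;0.6 0 0 0 0'|tail -3;python3 -m jog '0.6 0 0 -2 0;0.6 0 0 -2 0;0.6 0 0 -2 0;0.6 0 0 0 0;0.6 0 0 0 0'; python3 -m jog '0.6 0 0 -2 0;0.6 0 0 0 0;0.6 0 0 -2 0;0.6 0 0 0 0;0.6 0 0 0 0'
```

```text
wrist_force: [-0.2, -0.1, -0.5]
gripper_width: 0.488
gripper_force: 0.0
time_s: 7.9
tcp_pos: [0.6468, -0.1507, 0.0067]
ee_rot: [[-0.998, -0.07, 0.0], [-0.07, 0.998, -0.0], [-0.0, -0.0, -1.0]]
wrist_force: [-0.9, -0.3, 0.3]
gripper_width: 0.601
gripper_force: 0.0
time_s: 8.52
tcp_pos: [0.6468, -0.1507, 0.0026]
ee_rot: [[-0.998, -0.07, 0.0], [-0.07, 0.998, -0.0], [-0.0, -0.0, -1.0]]
wrist_force: [-0.3, 0.3, 0.4]
gripper_width: 0.603
gripper_force: 0.0
```

```bash
for i in 1; do python3 -m jog '0.6 0 0 -2 0;0.6 0 0 0 0;0.6 0 0 -2 0;0.6 0 0 0 0;0.6 0 0 0 0'|grep -v rot;  done; python3 -m jog '0 0 0 0 0;0 0 0 0 0;0 0 0 0 0;0 0 0 0 0;0 0 0 0 0';python3 -m jog '0 0 0 0 0;0 0 0 0 0;0 0 0 0 0;0 0 0 0 0;0 0 0 0 0'; python3 -c "
from h import *
print(r.tip_extent,np.array(r.capture('wrist')['T_tool_cam']))"
```

```text
time_s: 9.15
tcp_pos: [0.6468, -0.1507, -0.0014]
wrist_force: [-0.8, 0.0, 0.5]
gripper_width: 0.599
gripper_force: 0.0
time_s: 9.78
tcp_pos: [0.6468, -0.1508, -0.0014]
ee_rot: [[-0.998, -0.07, 0.0], [-0.07, 0.998, -0.0], [-0.0, -0.0, -1.0]]
wrist_force: [-0.5, -2.0, -0.0]
gripper_width: 0.142
gripper_force: 27.9
time_s: 10.4
tcp_pos: [0.6468, -0.1507, -0.0014]
ee_rot: [[-0.998, -0.07, 0.0], [-0.07, 0.998, -0.0], [-0.0, -0.0, -1.0]]
wrist_force: [0.1, -0.5, -0.8]
gripper_width: 0.14
gripper_force: 27.8
0.008 [[-9.30623001e-06 -9.66119671e-01 -2.58094522e-01  6.94445411e-02]
 [ 9.99999836e-01 -1.56683041e-04  5.50450814e-04 -3.08949757e-04]
 [-5.72240394e-04 -2.58094474e-01  9.66119514e-01 -1.77096161e-01]
 [ 0.00000000e+00  0.00000000e+00  0.00000000e+00  1.00000000e+00]]
```

```bash
python3 -m jog '0.6 0 0 0 0;0.6 0 0 0 0;0.6 0 0 0 0;0.6 0 0 0 0;0.6 0 0 0 0'|tail -3;python3 -m jog '0.6 0 0 -2 0;0.6 0 0 0 0;0.6 0 0 -2 0;0.6 0 0 0 0;0.6 0 0 0 0'|grep -v rot; python3 -m jog '0.6 0 0 -2 0;0.6 0 0 0 0;0.6 0 0 -2 0;0.6 0 0 0 0;0.6 0 0 0 0'|grep -v rot
```

```text
wrist_force: [-0.5, -0.6, 0.8]
gripper_width: 0.571
gripper_force: 0.0
time_s: 11.7
tcp_pos: [0.6468, -0.1508, -0.0054]
wrist_force: [-0.1, -0.8, 0.4]
gripper_width: 0.598
gripper_force: 0.0
time_s: 12.32
tcp_pos: [0.6468, -0.1507, -0.0094]
wrist_force: [0.2, 0.2, 0.6]
gripper_width: 0.601
gripper_force: 0.0
```

```bash
python3 -m jog '0 0 0 0 0;0 0 0 0 0;0 0 0 0 0;0 0 0 0 0;0 0 0 0 0'|grep -v rot;python3 -m jog '0 0 0 0 0;0 0 0 0 0;0 0 0 0 0;0 0 0 0 0;0 0 0 0 0'|grep -v rot
```

```text
time_s: 12.95
tcp_pos: [0.6468, -0.1507, -0.0094]
wrist_force: [-0.2, 0.2, 0.6]
gripper_width: 0.175
gripper_force: 30.0
time_s: 13.58
tcp_pos: [0.6468, -0.1507, -0.0094]
wrist_force: [-0.3, -0.0, 0.3]
gripper_width: 0.174
gripper_force: 30.0
```

```bash
python3 -m jog '0.4 0 0 0 0;0.4 0 0 0 0;0.4 0 0 0 0;0.4 0 0 -2 0;0.4 0 0 0 0'|grep -v rot;python3 -m jog '0.4 0 0 -2 0;0.4 0 0 0 0;0.4 0 0 -2 0;0.4 0 0 0 0;0.4 0 0 0 0'|grep -v rot; python3 -m jog '0 0 0 0 0;0 0 0 0 0;0 0 0 0 0;0 0 0 0 0;0 0 0 0 0'|grep -v rot
```

```text
time_s: 14.2
tcp_pos: [0.6465, -0.1507, -0.0117]
wrist_force: [0.5, 0.1, 0.4]
gripper_width: 0.398
gripper_force: 0.0
time_s: 14.82
tcp_pos: [0.6468, -0.1507, -0.0154]
wrist_force: [0.2, -0.2, 0.7]
gripper_width: 0.397
gripper_force: 0.1
time_s: 15.45
tcp_pos: [0.6467, -0.1507, -0.0153]
wrist_force: [0.2, -0.9, 0.8]
gripper_width: 0.171
gripper_force: 30.0
```

```bash
python3 -m jog '0 0 0 10 0;0 0 0 30 0;0 0 0 50 0;0 0 0 50 0;0 0 0 20 0';python3 -m jog '0 0 0 0 0;0 0 0 0 0'; python3 -c "
from h import *
c=cam('wrist');save(c,'w3');s=cam('side');save(s,'d3');t=cam('scene');save(t,'s3')
im=np.array(c['pixels'])[:,:,::-1][200:400,160:480];b=np.array(s['pixels'])[:,:,::-1][60:240,180:420];d=np.array(t['pixels'])[:,:,::-1][150:350,80:346]
cv2.imwrite('pics/v4.png',np.vstack([np.hstack([cv2.resize(im,(400,300)),cv2.resize(b,(400,300))]),cv2.resize(d,(800,300))]))"
```

```text
time_s: 16.08
tcp_pos: [0.6483, -0.1509, 0.1492]
ee_rot: [[-0.998, -0.07, 0.006], [-0.07, 0.998, -0.001], [-0.006, -0.001, -1.0]]
wrist_force: [0.8, -0.2, -1.7]
gripper_width: 0.168
gripper_force: 30.0
time_s: 16.32
tcp_pos: [0.6455, -0.1505, 0.143]
ee_rot: [[-0.998, -0.07, -0.003], [-0.07, 0.998, 0.001], [0.003, 0.001, -1.0]]
wrist_force: [-0.0, -0.5, -2.4]
gripper_width: 0.174
gripper_force: 30.0
```

View pics/v4.png

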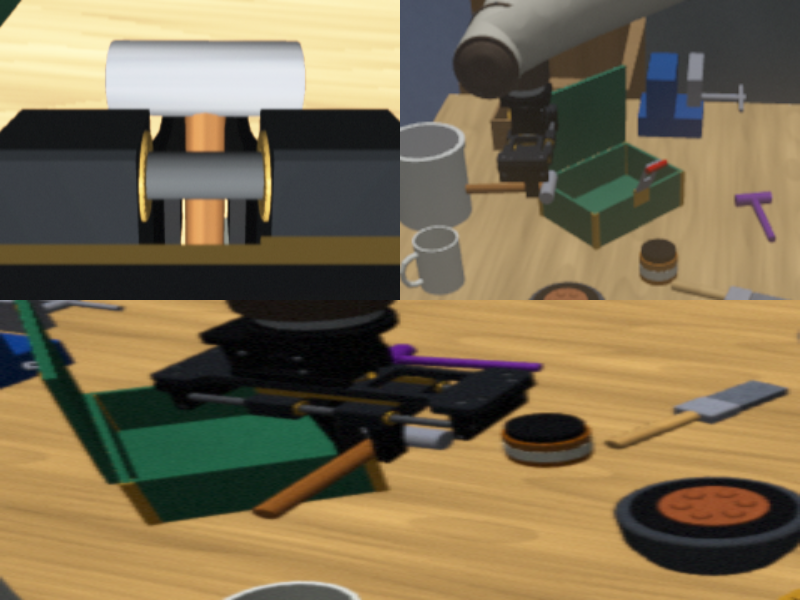

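```bash
python3 -c "
from h import *
s=load('d3')
for dz in np.arange(-.01,.09,.01): print(round(dz,3),px(s,(.6455,-.1505,.1430+dz)),px(s,(.6455,-.1505+.01,.1430+dz)))
c=load('w3');print(px(c,(.6455,-.1505,.143)),px(c,(.6455,-.1505,.143+.0273)))
i=np.array(s['pixels'])[120:190,215:305]
cv2.imwrite('pics/v5.png',cv2.resize(i,(720,560),interpolation=cv2.INTER_CUBIC)[:,:,::-1])"
```

```text
-0.01 [260.84798762 184.3240369 ] [260.21744469 186.25472463]
0.0 [260.56834251 181.19591666] [259.93368367 183.11807521]
0.01 [260.28636477 178.04170373] [259.6475431  179.95512261]
0.02 [260.00202512 174.86107026] [259.35899293 176.76553457]
0.03 [259.71529375 171.65368292] [259.06800258 173.54897323]
0.04 [259.42614035 168.4192027 ] [258.77454097 170.30509497]
0.05 [259.1345341  165.15728488] [258.47857649 167.03355034]
0.06 [258.84044367 161.86757883] [258.18007697 163.73398385]
0.07 [258.54383717 158.54972796] [257.87900971 160.40603396]
0.08 [258.24468217 155.20336953] [257.57534144 157.04933283]
[323.80352694 278.07391265] [323.94324337 298.72229384]
```

View pics/v5.png

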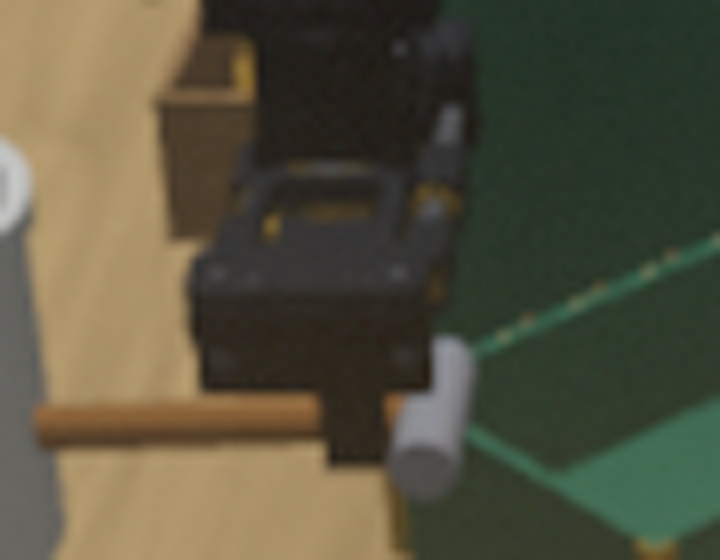

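```bash
python3 -m jog '0 -10 -10 0 8.7;0 -10 -10 0 8.7;0 -10 -10 0 8.7;0 -10 -10 0 8.7;0 -10 -10 0 8.8' | grep force; python3 -m jog '0 -22.7 -38 0 0;0 -22.7 -38 0 0;0 -22.7 -38 0 0;0 -22.7 -38 0 0;0 -22.7 -38 0 0'|grep force; python3 -m jog '0 0 0 0 0;0 0 0 0 0;0 0 0 0 0'; python3 -c "
from h import *
c=cam('wrist');save(c,'w4');print(px(c,(.5578,-.2225,.075)))
import sys
P=(.542,-.3594,-.7393)
def w(p,q): 
    c,s=np.cos(p[2]),np.sin(p[2]); return np.array([p[0]+c*q[0]-s*q[1],p[1]+s*q[0]+c*q[1],q[2]])
for k in [(-.08,-.11),(.08,-.11),(.074,-.104),(-.074,-.104)]: print(k,px(c,w(P,(*k,.075)))*0.625*2)
"
```

```text
wrist_force: [-0.1, -0.9, -1.8]
gripper_force: 30.0
wrist_force: [1.7, 0.5, -2.5]
gripper_force: 30.0
time_s: 18.1
tcp_pos: [0.4838, -0.3899, 0.1443]
ee_rot: [[-0.673, -0.739, -0.0], [-0.739, 0.673, 0.0], [0.0, 0.001, -1.0]]
wrist_force: [0.5, -0.4, -1.9]
gripper_width: 0.17
gripper_force: 30.0
[389.28366675 432.47708702]
(-0.08, -0.11) [505.23499783 225.96144864]
(0.08, -0.11) [228.03806641 225.76335411]
(0.074, -0.104) [239.47681708 236.21972476]
(-0.074, -0.104) [494.26403775 236.39891758]
```

```bash
python3 -m jog '0 -2 -1.3 -30 0;0 0 0 -30 0;0 0 0 -30 0;0 0 0 0 0;0 0 0 0 0' | grep -v rot; python3 -m jog '0 0 0 -20 0;0 0 0 -10 0;0 0 0 -10 0;0 0 0 0 0;0 0 0 0 0' | grep -v rot;  python3 -m jog '0 0 0 -6 0;0 0 0 -6 0;0 0 0 -4 0;0 0 0 0 0;0 0 0 0 0' | grep -v rot
```

```text
time_s: 18.77
tcp_pos: [0.4826, -0.3922, 0.056]
wrist_force: [-0.7, 0.2, -1.6]
gripper_width: 0.173
gripper_force: 30.0
time_s: 19.4
tcp_pos: [0.4817, -0.3923, 0.0152]
wrist_force: [-0.3, -1.1, -2.9]
gripper_width: 0.173
gripper_force: 30.0
time_s: 20.02
tcp_pos: [0.4814, -0.3921, -0.0013]
wrist_force: [0.5, -0.7, -2.2]
gripper_width: 0.176
gripper_force: 30.0
```

```bash
python3 -m jog '0 0 0 -3 0;0 0 0 0 0;0 0 0 0 0' | grep -v rot; python3 -m jog '0 0 0 -3 0;0 0 0 0 0;0 0 0 0 0' | grep -v rot;  python3 -m jog '0 0 0 -2 0;0 0 0 0 0;0 0 0 0 0' | grep -v rot
```

```text
time_s: 20.4
tcp_pos: [0.4813, -0.3921, -0.0043]
wrist_force: [0.2, 0.2, -2.2]
gripper_width: 0.173
gripper_force: 30.0
time_s: 20.78
tcp_pos: [0.4813, -0.392, -0.0074]
wrist_force: [0.3, 0.4, -2.8]
gripper_width: 0.177
gripper_force: 30.0
time_s: 21.15
tcp_pos: [0.4813, -0.392, -0.0094]
wrist_force: [-0.2, -0.5, -1.1]
gripper_width: 0.169
gripper_force: 30.0
```

```bash
python3 -m jog '0.4 0 0 0 0;0.4 0 0 0 0;0.4 0 0 0 0;0.4 0 0 0 0;0.4 0 0 0 0' | grep -v rot; python3 -m jog '0.4 0 0 20 0;0.4 0 0 40 0;0.4 0 0 60 0;0.4 0 0 60 0;0.4 0 0 60 0' | grep -v rot; python3 -m jog '0 0 0 40 0;0 0 0 0 0;0 0 0 0 0'
python3 - <<'E'
from h import *
c=cam('wrist');save(c,'w5');t=cam('scene');save(t,'s5')
d=cam('side');save(d,'d5')
im=np.array(c['pixels'])[:,:,::-1];b=np.array(t['pixels'])[:,:,::-1][130:310,60:300];e=np.array(d['pixels'])[:,:,::-1]
cv2.imwrite('pics/v6.png',np.vstack([np.hstack([cv2.resize(im,(400,300)),cv2.resize(b,(400,300))]),np.hstack([cv2.resize(e[60:240,200:440],(400,300)),cv2.resize(e[220:400,180:420],(400,300))])]))
E
```

```text
time_s: 21.78
tcp_pos: [0.4813, -0.392, -0.0093]
wrist_force: [-0.3, -0.2, 0.4]
gripper_width: 0.4
gripper_force: 0.0
time_s: 22.4
tcp_pos: [0.4809, -0.3918, 0.2328]
wrist_force: [1.5, -0.9, 0.3]
gripper_width: 0.396
gripper_force: 0.0
time_s: 22.78
tcp_pos: [0.4808, -0.3915, 0.2696]
ee_rot: [[-0.674, -0.738, -0.001], [-0.738, 0.674, 0.001], [-0.0, 0.002, -1.0]]
wrist_force: [0.8, -0.2, -0.0]
gripper_width: 0.145
gripper_force: 0.0
```

View pics/v6.png

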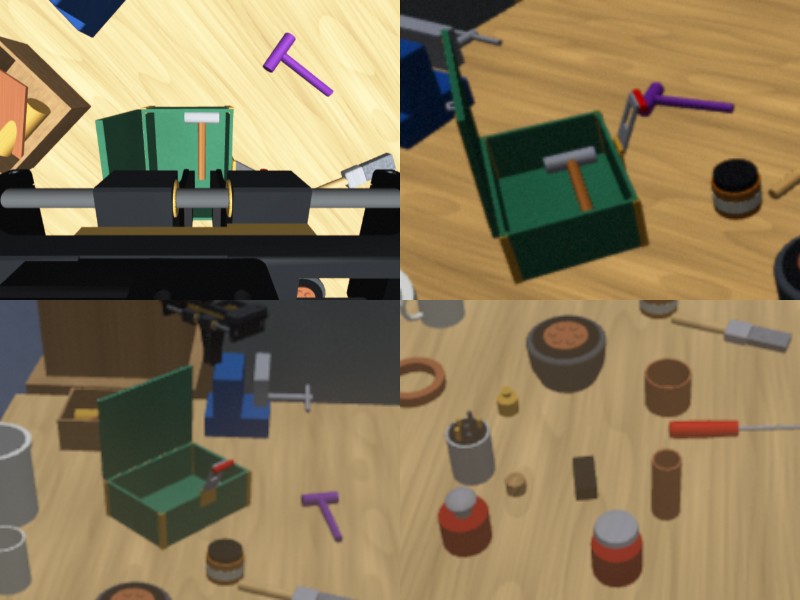

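```bash
python3 -c "
from h import *
b=load('side0')
print('vice',pt(b,343,138,0),'top',pt(b,340,95,.1),'tray',pt(b,236,148,0),pt(b,265,148,0))"; python3 -m jog '0 44.7 -3.5 5 0;0 44.7 -3.5 5 0;0 44.7 -3.5 0 0;0 44.7 -3.5 0 0;0 0 0 0 0'; python3 -m jog '0 0 0 0 0;0 0 0 0 0'
```

```text
vice [ 0.44706735 -0.70291476  0.        ] top [ 0.46840694 -0.85717506  0.1       ] tray [ 0.82369181 -0.59892639  0.        ] [ 0.72027488 -0.6062737   0.        ]
time_s: 23.55
tcp_pos: [0.6622, -0.4051, 0.2744]
ee_rot: [[-0.673, -0.74, -0.006], [-0.74, 0.673, 0.003], [0.002, 0.007, -1.0]]
wrist_force: [0.1, 1.1, -1.1]
gripper_width: 0.011
gripper_force: 0.0
time_s: 23.8
tcp_pos: [0.6591, -0.4063, 0.2817]
ee_rot: [[-0.675, -0.738, 0.001], [-0.738, 0.675, -0.001], [0.0, -0.001, -1.0]]
wrist_force: [0.2, 0.6, 1.0]
gripper_width: 0.004
gripper_force: 0.0
```

```bash
python3 -m jog '0 0 0 -25 0;0 0 0 -25 0;0 0 0 -26 0;0 0 0 0 0;0 0 0 0 0' | grep -v rot; python3 -m jog '0 -5.5 5 0 0;0 -5.5 5 0 0;0 -14.4 13.2 -1 0;0 -14.4 13.2 -2 0;0 0 0 0 0' | grep -v rot; python3 -m jog '0 -13.6 12.5 -6 0;0 -13.6 12.5 -7 0;0 -12 10.9 -11 0;0 -12 10.9 -11 0;0 0 0 0 0' | grep -v rot
```

```text
time_s: 24.42
tcp_pos: [0.6601, -0.4067, 0.2071]
wrist_force: [0.3, 0.0, 0.3]
gripper_width: 0.005
gripper_force: 0.0
time_s: 25.05
tcp_pos: [0.6197, -0.3689, 0.2031]
wrist_force: [0.4, 0.3, 0.6]
gripper_width: 0.006
gripper_force: 0.0
time_s: 25.68
tcp_pos: [0.5687, -0.3225, 0.1666]
wrist_force: [0.3, 0.2, 0.1]
gripper_width: -0.001
gripper_force: 0.0
```

```bash
cat > lid.py <<'E'
from h import *
P=(.542,-.3594,-.7393)
def w(q,p=P):
    c,s=np.cos(p[2]),np.sin(p[2]); return np.array([p[0]+c*q[0]-s*q[1],p[1]+s*q[0]+c*q[1],q[2]])
def lid(n):
    c=cam(n);save(c,'lid_'+n);im=np.array(c['pixels'])
    for t in np.arange(0,1.9,.15):
        o=[]
        for d in (60,140,154):
            for y in (-95,-60,60,95):
                u,v=px(c,w(np.array([80-d*np.cos(t),y,75+d*np.sin(t)])/1000)).round().astype(int);o.append(im[v,u].tolist())
        print(round(t,2),o[4],o[7],o[8],o[11])
if __name__=="__main__":
    lid('side')
E
python3 lid.py
```

```text
0.0 [56, 61, 45] [71, 110, 85] [67, 97, 74] [77, 90, 65]
0.15 [171, 145, 103] [68, 108, 83] [173, 148, 105] [69, 110, 86]
0.3 [169, 144, 102] [52, 61, 44] [175, 149, 106] [54, 68, 51]
0.45 [164, 139, 98] [51, 60, 44] [170, 145, 102] [50, 59, 45]
0.6 [42, 47, 65] [50, 62, 46] [45, 49, 67] [51, 68, 52]
0.75 [42, 48, 66] [45, 48, 36] [42, 48, 66] [45, 50, 37]
0.9 [54, 91, 81] [76, 92, 70] [39, 45, 66] [78, 61, 42]
1.05 [42, 65, 110] [78, 62, 41] [36, 46, 71] [78, 61, 42]
1.2 [33, 28, 25] [76, 60, 40] [33, 32, 29] [148, 117, 51]
1.35 [49, 49, 52] [158, 126, 55] [59, 54, 52] [127, 83, 52]
1.5 [43, 43, 45] [139, 93, 57] [142, 115, 80] [111, 74, 49]
1.65 [32, 31, 28] [130, 85, 55] [71, 55, 38] [76, 60, 42]
1.8 [30, 29, 25] [77, 61, 43] [34, 30, 27] [74, 59, 41]
```

```bash
python3 -m jog '0 -9.4 8.6 -15 0;0 -9.4 8.6 -15 0;0 -6.2 5.7 -17 0;0 -6.2 5.7 -18 0;0 0 0 0 0' | grep -v rot; python3 -m jog '0 -2.6 2.4 -12 0;0 -2.6 2.4 -12 0;0 0 0 -8 0;0 0 0 -5 0;0 0 0 0 0' | grep -v rot;  python3 -m jog '0 0 0 -2 0;0 0 0 0 0;0 0 0 0 0' | grep -v rot
```

```text
time_s: 26.35
tcp_pos: [0.5376, -0.2943, 0.1009]
wrist_force: [0.3, -0.2, 0.4]
gripper_width: 0.007
gripper_force: 0.0
time_s: 26.98
tcp_pos: [0.5322, -0.2891, 0.0674]
wrist_force: [-5.4, 5.0, 15.3]
gripper_width: 0.006
gripper_force: 7.8
time_s: 27.35
tcp_pos: [0.5322, -0.2891, 0.0673]
wrist_force: [-8.8, 7.5, 24.2]
gripper_width: 0.006
gripper_force: 11.9
```

```bash
python3 -m jog '0 0 0 20 0;0 0 0 50 0;0 0 0 50 0;0 -52 17 0 0;0 -52 17 0 0' | grep -v rot; python3 -m jog '0 0 0 0 0;0 0 0 0 0'; python3 lid.py
```

```text
time_s: 27.98
tcp_pos: [0.4275, -0.2549, 0.1825]
wrist_force: [-0.1, -0.2, 0.9]
gripper_width: 0.005
gripper_force: 0.0
time_s: 28.22
tcp_pos: [0.4293, -0.2557, 0.183]
ee_rot: [[-0.674, -0.739, 0.001], [-0.739, 0.674, -0.001], [-0.0, -0.001, -1.0]]
wrist_force: [-0.2, 0.3, -0.0]
gripper_width: 0.002
gripper_force: 0.0
0.0 [70, 109, 84] [68, 104, 80] [59, 66, 48] [72, 73, 47]
0.15 [135, 130, 94] [131, 124, 77] [157, 140, 101] [150, 131, 71]
0.3 [169, 144, 102] [69, 107, 83] [175, 149, 106] [68, 105, 81]
0.45 [50, 42, 31] [69, 106, 82] [47, 39, 26] [67, 104, 80]
0.6 [45, 40, 34] [68, 108, 83] [46, 40, 28] [68, 107, 83]
0.75 [45, 49, 64] [104, 85, 59] [44, 36, 26] [78, 62, 41]
0.9 [44, 40, 40] [79, 64, 42] [54, 49, 39] [80, 64, 42]
1.05 [40, 36, 29] [80, 64, 43] [53, 50, 50] [81, 64, 43]
1.2 [81, 75, 70] [78, 62, 41] [35, 30, 23] [147, 116, 49]
1.35 [38, 31, 23] [157, 125, 56] [37, 33, 27] [126, 82, 50]
1.5 [36, 30, 25] [139, 95, 57] [47, 44, 45] [111, 74, 49]
1.65 [59, 45, 34] [130, 86, 57] [66, 50, 37] [76, 61, 41]
1.8 [78, 61, 43] [76, 60, 41] [74, 57, 37] [76, 59, 41]
```

```bash
python3 -m jog '0 0 0 -22 0;0 0 0 -22 0;0 0 0 -21 0;0 0 0 0 0;0 0 0 0 0' | grep -v rot; python3 -m jog '0 12.1 -11 0 0;0 12.1 -11 0 0;0 12.1 -11 0 0;0 12.1 -11 0 0;0 12.1 -11 0 0' | grep -v rot; python3 -m jog '0 7 -6.4 -7 0;0 7 -6.4 -7 0;0 0 0 0 0;0 0 0 0 0'; python3 -c "
from lid import *
c=cam('scene');save(c,'s7');d=cam('side');save(d,'d7')
# red pixels near hasp
for n,q in(('scene',c),('side',d)):
    im=np.array(q['pixels']).astype(int);m=(im[:,:,0]>110)&(im[:,:,1]<60)&(im[:,:,2]<70)
    u,v=px(q,w((-.06,0,.12))); ys,xs=np.nonzero(m); k=(abs(xs-u)<60)&(abs(ys-v)<60); print(n,k.sum(),xs[k].mean(),ys[k].mean())
    for th in np.arange(0,2.2,.2): print(round(th,1),px(q,w(np.array([-84+68*np.cos(th)-10*np.sin(th),0,84+68*np.sin(th)+10*np.cos(th)])/1000)).round(1),end=' ')
"
```

```text
time_s: 28.9
tcp_pos: [0.4299, -0.2558, 0.1181]
wrist_force: [0.7, 0.6, 1.2]
gripper_width: 0.003
gripper_force: 0.0
time_s: 29.52
tcp_pos: [0.4901, -0.3113, 0.118]
wrist_force: [-0.4, 1.4, -0.7]
gripper_width: 0.004
gripper_force: 0.7
time_s: 30.02
tcp_pos: [0.5031, -0.3232, 0.1036]
ee_rot: [[-0.674, -0.739, -0.0], [-0.739, 0.674, -0.0], [0.0, 0.0, -1.0]]
wrist_force: [0.1, -1.5, 0.8]
gripper_width: 0.007
gripper_force: 0.0
scene 61 163.70491803278688 201.88524590163934
0.0 [159.5 220.7] 0.2 [159.8 215.2] 0.4 [161.5 209.7] 0.6 [164.4 204.4] 0.8 [168.6 199.6] 1.0 [173.7 195.5] 1.2 [179.7 192.3] 1.4 [186.1 190.2] 1.6 [192.7 189.1] 1.8 [199.2 189.2] 2.0 [205.3 190.4] side 12 311.0833333333333 153.08333333333334
0.0 [310.2 162.5] 0.2 [310.8 159.1] 0.4 [312.1 156.2] 0.6 [313.8 153.9] 0.8 [316.1 152.4] 1.0 [318.8 151.7] 1.2 [321.7 151.9] 1.4 [324.9 153. ] 1.6 [328.1 155. ] 1.8 [331.2 157.7] 2.0 [334.1 161.2]
```

```bash
python3 -m jog '0 0 0 15 0;0 0 0 16 0;0 8.8 -8.1 0 0;0 8.8 -8.1 0 0;0 0 0 0 0' | grep -v rot; python3 -m jog '0 2.4 -2.2 -10 0;0 2.4 -2.2 -10 0;0 2.4 -2.2 -10 0;0 2.4 -2.2 -10 0;0 0 0 0 0' | grep -v rot; python3 -m jog '0 0 0 -5 0;0 0 0 -3 0;0 0 0 0 0' | grep -v rot
```

```text
time_s: 30.75
tcp_pos: [0.5212, -0.34, 0.1337]
wrist_force: [0.7, 0.4, 0.1]
gripper_width: 0.005
gripper_force: 0.0
time_s: 31.38
tcp_pos: [0.5299, -0.3482, 0.0934]
wrist_force: [0.3, -0.3, -0.2]
gripper_width: 0.004
gripper_force: 0.4
time_s: 31.75
tcp_pos: [0.5296, -0.3477, 0.0859]
wrist_force: [-0.7, -0.7, -0.4]
gripper_width: 0.004
gripper_force: 0.0
```

```bash
python3 -m jog '0 0 0 -2 0;0 0 0 0 0' | grep -v rot;python3 -m jog '0 0 0 -2 0;0 0 0 0 0' | grep -v rot;python3 -m jog '0 0 0 -2 0;0 0 0 0 0;0 0 0 0 0' | grep -v rot
```

```text
time_s: 32.0
tcp_pos: [0.5302, -0.3481, 0.0846]
wrist_force: [0.6, -0.7, -0.6]
gripper_width: 0.005
gripper_force: 0.0
time_s: 32.25
tcp_pos: [0.5304, -0.3482, 0.0843]
wrist_force: [-1.7, 1.9, 6.0]
gripper_width: 0.007
gripper_force: 3.5
time_s: 32.62
tcp_pos: [0.5304, -0.3482, 0.084]
wrist_force: [-3.9, 4.1, 13.0]
gripper_width: 0.004
gripper_force: 6.8
```

```bash
python3 -m jog '0 0 0 30 0;0.3 0 0 40 0;1 -5 30 40 10.5;1 -10 45 0 10.5;1 -10 45 0 10.5' | grep -v rot
cat > chk.py <<'E'
from lid import *
def chk():
    for n in ('scene','side'):
        c=cam(n);save(c,'k_'+n);o=load(n+'0');A=np.array(o['pixels']).astype(int);B=np.array(c['pixels']).astype(int)
        im=B;m=(im[:,:,0]>110)&(im[:,:,1]<60)&(im[:,:,2]<70);q=c
        u,v=px(q,w((-.016,0,.094))); ys,xs=np.nonzero(m); k=(abs(xs-u)<30)&(abs(ys-v)<30); print(n,'bar',k.sum(),xs[k].mean() if k.any() else '',ys[k].mean() if k.any() else '','flat:',(u,v))
        for nm,p in dict(wide=(.412,.083,.03),jar=(.442,-.155,.03),slim=(.401,.297,.05),punch=(.668,.245,.04)).items():
            u,v=px(c,p).astype(int); print(nm,np.abs(A-B)[v-22:v+22,u-22:u+22].mean().round(1),end=' ')
        print()
if __name__=='__main__':
    chk(); b=load('side0')
    for q in((343,297),(383,297),(424,296)): print('drv',pt(b,*q,.012))
E
python3 chk.py
```

```text
time_s: 33.25
tcp_pos: [0.5051, -0.2271, 0.1911]
wrist_force: [-0.0, 0.3, -0.3]
gripper_width: 0.378
gripper_force: 0.0
scene bar 60 157.85 218.9 flat: (np.float64(159.48308306052385), np.float64(220.72842993119878))
wide 4.9 jar 5.5 slim 5.4 punch 4.6 
side bar 26 310.15384615384613 160.80769230769232 flat: (np.float64(310.18821771170894), np.float64(162.53892297791657))
wide 7.2 jar 7.4 slim 7.6 punch 7.5 
drv [0.40130506 0.15159018 0.012     ]
drv [0.30500423 0.14418116 0.012     ]
drv [0.20622509 0.13307784 0.012     ]
```

```bash
python3 -m jog '1 -10.4 34.6 0 10.3;1 -10.4 34.6 0 10.3;1 -10.4 34.6 0 10.3;1 -10.4 34.6 0 10.3;1 -10.4 34.6 0 10.3' | grep -v rot;python3 -m jog '1 -10.4 34.6 0 10.3;1 -10.4 34.6 0 10.3;1 -10.4 34.6 0 10.3;1 -10.4 34.6 0 10.2;1 0 0 0 0'; python3 -m jog '1 0 0 0 0;1 0 0 0 0'; python3 -c "
from h import *
c=cam('wrist');save(c,'w8')
im=np.array(c['pixels'])[:,:,::-1];cv2.imwrite('pics/w8s.png',im)
for p in [(.412,.083,.058),(.447,.083,.058),(.412,.118,.058),(.46,.398,.086),(.654,.369,.086)]: print(p,px(c,p))"
```

```text
time_s: 33.98
tcp_pos: [0.4532, -0.0545, 0.1907]
wrist_force: [-0.3, 1.0, 0.1]
gripper_width: 0.979
gripper_force: 0.0
time_s: 34.6
tcp_pos: [0.4117, 0.0846, 0.1908]
ee_rot: [[0.99, -0.141, 0.001], [-0.141, -0.99, 0.0], [0.001, -0.0, -1.0]]
wrist_force: [0.8, -0.2, -0.5]
gripper_width: 1.0
gripper_force: 0.0
time_s: 34.85
tcp_pos: [0.412, 0.0825, 0.1906]
ee_rot: [[0.989, -0.146, -0.0], [-0.146, -0.989, -0.0], [-0.0, 0.0, -1.0]]
wrist_force: [-0.3, 0.6, 0.5]
gripper_width: 1.002
gripper_force: 0.0
(0.412, 0.083, 0.058) [322.9657011  228.39194393]
(0.447, 0.083, 0.058) [317.34597556 191.44408486]
(0.412, 0.118, 0.058) [286.30064382 233.67890975]
(0.46, 0.398, 0.086) [-47.77279888 234.05108791]
(0.654, 0.369, 0.086) [-125.16995318  -33.9810266 ]
```

```bash
python3 -m jog '1 0 0 -45 0;1 0 0 -45 0;1 0 0 -40 0;1 0 0 -30 0;1 0 0 -14 0' | grep -v rot;python3 -m jog '1 0 0 0 0;0 0 0 0 0;0 0 0 0 0;0 0 0 0 0;0 0 0 0 0'|grep -v rot; python3 -m jog '0 0 0 0 0;0 0 0 5 0;0 0 0 15 0;0 0 0 40 0;0 0 0 50 0'; python3 -m jog '0 0 0 20 0;0 0 0 0 0'|grep -v rot
```

```text
time_s: 35.52
tcp_pos: [0.4111, 0.0819, 0.015]
wrist_force: [-0.2, 1.3, -0.3]
gripper_width: 1.002
gripper_force: 0.0
time_s: 36.15
tcp_pos: [0.4123, 0.0834, 0.0174]
wrist_force: [-0.3, -1.2, 6.2]
gripper_width: 0.795
gripper_force: 30.0
time_s: 36.78
tcp_pos: [0.4104, 0.0825, 0.1268]
ee_rot: [[0.99, -0.144, -0.004], [-0.144, -0.99, -0.002], [-0.003, 0.002, -1.0]]
wrist_force: [0.8, 1.6, -1.9]
gripper_width: 0.792
gripper_force: 30.0
time_s: 37.02
tcp_pos: [0.4122, 0.0836, 0.1478]
wrist_force: [0.5, -0.2, -1.8]
gripper_width: 0.796
gripper_force: 30.0
```

Run:
```python
from h import *
from scipy.optimize import least_squares
np.set_printoptions(precision=4,suppress=True)
C2=lambda u,v:(u/3+300,v/3+230)
a,b=load('scene0'),load('side0')
def tri(o): 
    f=least_squares(lambda p:np.concatenate([px(c,p)-uv for c,uv in o]),[.55,0,.07]);return f.x,f.fun
def red(c,u,v,R=45):
    im=np.array(c['pixels']).astype(int);m=((im[:,:,0]>1.8*im[:,:,1]+15)&(im[:,:,0]>45)&(im[:,:,1]<70)).astype(np.uint8)
    n,l,s,ce=cv2.connectedComponentsWithStats(m)
    k=min((i for i in range(1,n) if s[i][4]>150),key=lambda i:np.hypot(ce[i][0]-u,ce[i][1]-v)); return s[k],l==k
print(tri([(a,C2(688,213)),(b,(310,356))]),tri([(a,C2(602,458)),(b,(217,341))]))
M=[]
for uv in ((520,325),(492,405)): M.append((a,)+red(a,*uv))
for uv in ((310,375),(218,357)): M.append((b,)+red(b,*uv))
for m in M: print(m[1])
# fit: silhouettes bottom+left/right extents of cylinder radius .032 height hb
def ext(c,x,y,h):
    t=np.linspace(0,2*np.pi,90);P=[px(c,(x+.032*np.cos(q),y+.032*np.sin(q),z)) for q in t for z in (0,h)];P=np.array(P)
    return np.array([P[:,0].min(),P[:,0].max(),P[:,1].max()])
def res(p):
    r_=[]
    for i in range(2):
        x,y=p[2*i:2*i+2]
        for (c,s,_) in (M[i],M[i+2]): r_+=list(ext(c,x,y,p[4])-[s[0],s[0]+s[2],s[1]+s[3]])
    return np.array(r_)
f=least_squares(res,[.46,.398,.6535,.369,.05]);print(f.x,f.fun.reshape(-1,3),np.hypot(f.x[2]-f.x[0],f.x[3]-f.x[1]),(f.x[:2]+f.x[2:4])/2)
```

```text
(array([0.4561, 0.3962, 0.0765]), array([-0.2608, -0.5675, -0.4421,  0.5589])) (array([0.6517, 0.3658, 0.0722]), array([ 0.0833,  0.1715,  0.1906, -0.1984]))
[506 301  37  40 527]
[475 377  42  41 790]
[295 362  30  16 245]
[203 339  30  21 318]
[0.456  0.3895 0.6471 0.3588 0.0693] [[-9.4417 -0.1724 -0.1482]
 [-0.8699  0.9675 12.8573]
 [-9.5673  0.7392  5.7742]
 [ 1.7643  6.1192 12.9957]] 0.19354993983683338 [0.5516 0.3742]
```

```bash
python3 -m jog '0 0 50 40 0;0 -14 60 22 0;0 -19 60 0 0;0 -19 60 0 0;0 -20 60 0 0' | grep -v rot;python3 -m jog '0 0 11 0 0;0 0 0 0 0;0 0 0 0 0;0 0 0 0 0'; python3 -c "
from h import *
save(cam('wrist'),'wa')"; python3 -m jog '0 45 0 0 0;0 45 0 0 0;0 45 0 0 0;0 45 0 0 0;0 0 0 0 0' | grep -v rot;python3 -m jog '0 0 0 0 0;0 0 0 0 0;0 0 0 0 0'; python3 -c "
from h import *
save(cam('wrist'),'wb')
f=lambda n:np.array(load(n)['pixels'])[:,:,::-1]
a,b=f('wa'),f('wb')
print(px(load('wa'),(.456,.396,.086)),px(load('wb'),(.652,.366,.086)),px(load('wa'),(.456,.396,.0)),px(load('wb'),(.652,.366,.0)))
cv2.imwrite('pics/v7.png',np.hstack([a[:,120:520],b[:,120:520]]))"
```

```text
time_s: 37.65
tcp_pos: [0.3392, 0.3687, 0.2045]
wrist_force: [1.7, 0.1, -1.9]
gripper_width: 0.798
gripper_force: 30.0
time_s: 38.15
tcp_pos: [0.3413, 0.3774, 0.2066]
ee_rot: [[0.989, -0.146, -0.0], [-0.146, -0.989, -0.0], [-0.0, 0.0, -1.0]]
wrist_force: [0.2, 0.1, -0.7]
gripper_width: 0.793
gripper_force: 30.0
time_s: 38.83
tcp_pos: [0.5236, 0.3774, 0.2055]
wrist_force: [0.5, -0.3, -2.1]
gripper_width: 0.798
gripper_force: 30.0
time_s: 39.2
tcp_pos: [0.5201, 0.379, 0.2074]
ee_rot: [[0.99, -0.143, 0.0], [-0.143, -0.99, 0.001], [0.0, -0.001, -1.0]]
wrist_force: [0.9, -0.2, -1.3]
gripper_width: 0.801
gripper_force: 30.0
[280.72558709 100.11121876] [316.25056661  71.68459091] [290.61115153 111.70824828] [318.06119429  90.1262139 ]
```

View pics/v7.png

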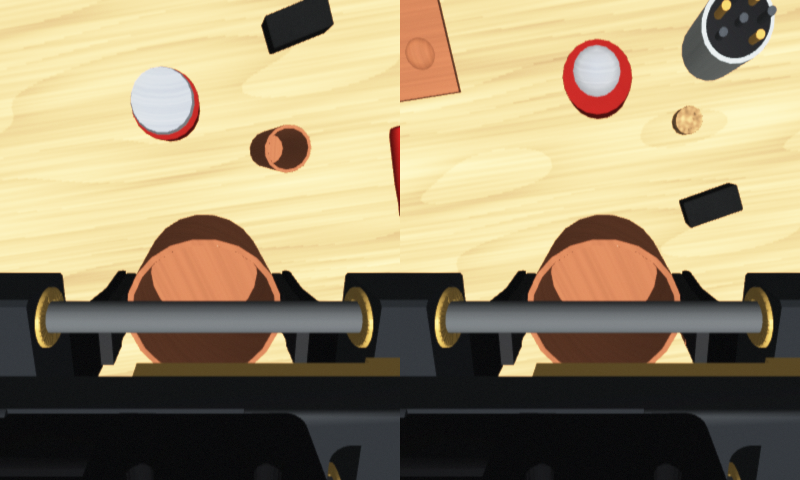

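```bash
python3 -c "
from h import *
a,b=load('wa'),load('wb')
print(pt(b,324,302,.248),pt(b,200+120,240,.248),pt(b,128+120,302,.248),pt(b,280+120,302,.248))
print('slim',pt(a,409,148,.096), 'near',pt(a,282,101,.086),'far',pt(b,318,71,.086),'punch',pt(b,740-280,23,.074),'blk',pt(b,430,205,.025))"
```

```text
[0.52639598 0.37777984 0.248     ] [0.55453938 0.37541285 0.248     ] [0.53115464 0.41086006 0.248     ] [0.52164074 0.34472332 0.248     ]
slim [0.40296457 0.29723109 0.096     ] near [0.45517604 0.3950844  0.086     ] far [0.65229712 0.36452661 0.086     ] punch [0.67349738 0.24491127 0.074     ] blk [0.51807039 0.26421825 0.025     ]
```

```bash
python3 -m jog '0 17 0.5 0 0;0 17 0.5 -40 0;0 0 0 -50 0;0 0 0 -50 0;0 0 0 -30 0' | grep -v rot;python3 -m jog '0 0 0 0 0;0 0 0 -10 0;0 0 0 -7 0;0 0 0 0 0;0 0 0 0 0'
```

```text
time_s: 39.88
tcp_pos: [0.5534, 0.3789, 0.034]
wrist_force: [-0.6, 0.3, -2.6]
gripper_width: 0.795
gripper_force: 30.0
time_s: 40.5
tcp_pos: [0.5552, 0.38, 0.0204]
ee_rot: [[0.99, -0.144, 0.001], [-0.144, -0.99, 0.001], [0.001, -0.001, -1.0]]
wrist_force: [-0.8, 0.7, -2.0]
gripper_width: 0.795
gripper_force: 30.0
```

```bash
python3 -m jog '0 -1 0 -2 0;0 0 0 -1 0;1 0 0 0 0;1 0 0 0 0;1 0 0 0 0' | grep -v rot;python3 -m jog '1 0 0 5 0;1 0 0 20 0;1 0 0 50 0;1 0 0 60 0;1 0 0 30 0';python3 -m jog '1 -50 -27.5 0 0;1 -50 -27.5 0 0;1 -51 -27.5 0 0;1 0 0 0 0;1 0 0 0 0'
```

```text
time_s: 41.12
tcp_pos: [0.554, 0.3798, 0.0167]
wrist_force: [0.1, 0.0, 0.1]
gripper_width: 0.984
gripper_force: 0.0
time_s: 41.75
tcp_pos: [0.5552, 0.3807, 0.1867]
ee_rot: [[0.99, -0.144, 0.005], [-0.144, -0.99, 0.004], [0.005, -0.005, -1.0]]
wrist_force: [0.5, 0.5, 0.4]
gripper_width: 0.998
gripper_force: 0.0
time_s: 42.38
tcp_pos: [0.4036, 0.298, 0.1828]
ee_rot: [[0.99, -0.144, 0.002], [-0.144, -0.99, 0.002], [0.002, -0.002, -1.0]]
wrist_force: [0.1, 0.2, 0.7]
gripper_width: 1.003
gripper_force: 0.0
```

```bash
python3 -m jog '1 -0.5 -0.7 -40 0;1 0 0 -40 0;1 0 0 -40 0;1 0 0 -13 0;1 0 0 0 0' | grep -v rot;python3 -m jog '0 0 0 0 0;0 0 0 0 0;0 0 0 0 0;0 0 0 0 0;0 0 0 0 0'|grep -v rot;python3 -m jog '0 0 0 0 0;0 0 0 0 0;0 0 0 5 0;0 0 0 30 0;0 0 0 45 0';python3 -m jog '0 0 0 20 0;0 0 0 0 0;0 0 0 0 0'|grep -v rot
```

```text
time_s: 43.0
tcp_pos: [0.4032, 0.2971, 0.0483]
wrist_force: [0.8, 0.6, 1.6]
gripper_width: 1.0
gripper_force: 0.0
time_s: 43.62
tcp_pos: [0.4024, 0.2966, 0.0489]
wrist_force: [-0.6, 0.3, 0.4]
gripper_width: 0.52
gripper_force: 0.0
time_s: 44.25
tcp_pos: [0.4015, 0.2954, 0.1283]
ee_rot: [[0.99, -0.144, -0.003], [-0.144, -0.99, -0.004], [-0.002, 0.004, -1.0]]
wrist_force: [0.3, 1.1, -1.7]
gripper_width: 0.438
gripper_force: 29.9
time_s: 44.62
tcp_pos: [0.4016, 0.2958, 0.1475]
wrist_force: [-0.6, 0.6, -2.1]
gripper_width: 0.44
gripper_force: 29.9
```

```bash
python3 -m jog '0 38 21 10 0;0 38 21 0 0;0 38 21 0 0;0 38.4 21 0 0;0 0 0 0 0' | grep -v rot;python3 -m jog '0 0 0 0 0;0 0 0 0 0;0 0 0 -30 0;0 0 0 -30 0;0 0 0 0 0'|grep -v rot; python3 -m jog '0 0 0 -20 0;0 0 0 -10 0;0 0 0 -10 0;0 0 0 0 0;0 0 0 0 0'
```

```text
time_s: 45.25
tcp_pos: [0.556, 0.3807, 0.1545]
wrist_force: [-1.5, 0.1, -2.5]
gripper_width: 0.444
gripper_force: 29.9
time_s: 45.88
tcp_pos: [0.5526, 0.379, 0.0965]
wrist_force: [-0.6, -0.4, -0.2]
gripper_width: 0.443
gripper_force: 29.9
time_s: 46.5
tcp_pos: [0.5552, 0.3809, 0.0594]
ee_rot: [[0.99, -0.144, 0.001], [-0.144, -0.99, 0.001], [0.001, -0.001, -1.0]]
wrist_force: [0.4, 0.5, -1.5]
gripper_width: 0.434
gripper_force: 29.9
```

```bash
python3 -m jog '0 0 0 -3 0;0 0 0 0 0;0 0 0 -2 0;0 0 0 0 0;0 0 0 0 0' | grep -v rot;python3 -m jog '0 0 0 -1.5 0;0 0 0 0 0;0 0 0 0 0' | grep -v rot; python3 -m jog '0.8 0 0 0 0;0.8 0 0 0 0;0.8 0 0 0 0;0.8 0 0 0 0;0.8 0 0 0 0'|grep -v rot
```

```text
time_s: 47.12
tcp_pos: [0.5548, 0.3806, 0.0537]
wrist_force: [-0.1, 0.0, -0.8]
gripper_width: 0.445
gripper_force: 29.9
time_s: 47.5
tcp_pos: [0.5551, 0.3808, 0.0528]
wrist_force: [0.7, -0.2, 2.0]
gripper_width: 0.438
gripper_force: 29.9
time_s: 48.12
tcp_pos: [0.5548, 0.3805, 0.0521]
wrist_force: [-0.1, -0.1, -1.0]
gripper_width: 0.792
gripper_force: 0.0
```

```bash
python3 -m jog '0.8 0 0 10 0;1 0 0 50 0;1 0 0 60 0;1 0 0 20 0;1 0 0 0 0' | grep -v rot;python3 -m jog '1 30 -34 0 0;1 30 -34 0 0;1 30 -34 0 0;1 27 -33 0 0;1 0 0 0 0';python3 -m jog '1 0 0 0 0;1 0 0 0 0'
python3 - <<'E'
from h import *
c=cam('wrist');save(c,'wc')
im=np.array(c['pixels']);print(px(c,(.672,.246,.074)),px(c,(.704,.246,.074)))
s=cam('scene');save(s,'sc');d=cam('side');save(d,'dc')
E
```

```text
time_s: 48.75
tcp_pos: [0.5556, 0.3813, 0.1954]
wrist_force: [-0.5, 0.1, -0.5]
gripper_width: 0.998
gripper_force: 0.0
time_s: 49.38
tcp_pos: [0.6724, 0.2424, 0.1893]
ee_rot: [[0.989, -0.149, -0.004], [-0.149, -0.989, -0.002], [-0.003, 0.003, -1.0]]
wrist_force: [-0.3, -0.0, -0.6]
gripper_width: 1.002
gripper_force: 0.0
time_s: 49.62
tcp_pos: [0.671, 0.2464, 0.1916]
ee_rot: [[0.99, -0.143, -0.001], [-0.143, -0.99, -0.0], [-0.001, 0.001, -1.0]]
wrist_force: [-0.4, 0.6, 0.3]
gripper_width: 0.998
gripper_force: 0.0
[323.7965932 230.7700253] [318.56520246 195.4358298 ]
```

```bash
python3 -m jog '1 1 0 -45 0;1 0 0 -45 0;1 0 0 -45 0;1 0 0 -30 0;1 0 0 -7.5 0' | grep -v rot;python3 -m jog '0 0 0 0 0;0 0 0 0 0;0 0 0 0 0;0 0 0 0 0;0 0 0 0 0'|grep -v rot;python3 -m jog '0 0 0 0 0;0 0 0 5 0;0 0 0 30 0;0 0 0 45 0;0 0 0 40 0';python3 -m jog '0 0 0 0 0;0 0 0 0 0;0 0 0 0 0'|grep -v rot
```

```text
time_s: 50.4
tcp_pos: [0.6711, 0.2453, 0.0172]
wrist_force: [0.1, -0.3, 0.6]
gripper_width: 0.997
gripper_force: 0.0
time_s: 51.02
tcp_pos: [0.6735, 0.246, 0.0211]
wrist_force: [-1.0, 0.4, 5.2]
gripper_width: 0.683
gripper_force: 30.0
time_s: 51.65
tcp_pos: [0.6721, 0.2451, 0.1396]
ee_rot: [[0.99, -0.144, -0.002], [-0.144, -0.99, -0.001], [-0.002, 0.001, -1.0]]
wrist_force: [-0.1, -0.3, -2.7]
gripper_width: 0.684
gripper_force: 30.0
time_s: 52.02
tcp_pos: [0.6715, 0.2448, 0.1368]
wrist_force: [0.2, 0.3, -3.0]
gripper_width: 0.684
gripper_force: 30.0
```

```bash
python3 -m jog '0 -25 -23 0 0;0 -25 -23 0 0;0 -25 -23 0 0;0 -25.5 -24 0 0;0 0 0 0 0' | grep -v rot;python3 -m jog '0 0 0 0 0;0 0 0 -40 0;0 0 0 -40 0;0 0 0 -20 0;0 0 0 0 0'|grep -v rot;python3 -m jog '0 0 0 0 0;0 0 0 -10 0;0 0 0 0 0;0 0 0 0 0;0 0 0 0 0'
```

```text
time_s: 52.65
tcp_pos: [0.5697, 0.1506, 0.1386]
wrist_force: [-0.1, -0.1, -2.2]
gripper_width: 0.683
gripper_force: 30.0
time_s: 53.28
tcp_pos: [0.5715, 0.1524, 0.0372]
wrist_force: [-0.1, -0.5, -1.9]
gripper_width: 0.684
gripper_force: 30.0
time_s: 53.9
tcp_pos: [0.5725, 0.1526, 0.0301]
ee_rot: [[0.99, -0.144, 0.001], [-0.144, -0.99, 0.0], [0.001, -0.0, -1.0]]
wrist_force: [0.9, 0.4, -2.5]
gripper_width: 0.683
gripper_force: 30.0
```

```bash
python3 -m jog '0 -1 0 -5 0;0 0 0 -3 0;0 0 0 0 0;0 0 0 0 0' | grep -v rot;python3 -m jog '0 0 0 -2 0;0 0 0 0 0;0 0 0 0 0'|grep -v rot;python3 -m jog '0 0 0 -1 0;0 0 0 0 0;0.83 0 0 0 0;0.83 0 0 0 0;0.83 0 0 0 0';python3 -m jog '0.83 0 0 0 0;0.83 0 0 10 0;0.83 0 0 50 0;0.83 0 0 60 0;0.83 0 0 50 0'|grep -v rot; python3 chk.py
```

```text
time_s: 54.4
tcp_pos: [0.5713, 0.1526, 0.0216]
wrist_force: [0.1, 0.7, -2.5]
gripper_width: 0.682
gripper_force: 30.0
time_s: 54.78
tcp_pos: [0.5715, 0.1526, 0.0211]
wrist_force: [-2.9, -1.0, 5.4]
gripper_width: 0.685
gripper_force: 30.0
time_s: 55.4
tcp_pos: [0.5714, 0.1526, 0.0185]
ee_rot: [[0.99, -0.144, 0.0], [-0.144, -0.99, -0.0], [0.0, 0.0, -1.0]]
wrist_force: [-0.6, 0.4, 0.4]
gripper_width: 0.823
gripper_force: 0.0
time_s: 56.02
tcp_pos: [0.5717, 0.1526, 0.192]
wrist_force: [0.7, 1.1, -0.2]
gripper_width: 0.828
gripper_force: 0.0
scene bar 61 157.91803278688525 219.0655737704918 flat: (np.float64(159.48308306052385), np.float64(220.72842993119878))
wide 73.3 jar 8.2 slim 56.4 punch 81.6 
side bar 0   flat: (np.float64(310.18821771170894), np.float64(162.53892297791657))
wide 34.8 jar 7.7 slim 29.6 punch 31.1 
drv [0.40130506 0.15159018 0.012     ]
drv [0.30500423 0.14418116 0.012     ]
drv [0.20622509 0.13307784 0.012     ]
```

```bash
python3 -m jog '1 -26 -61.5 0 0;1 -26 -61.5 0 0;1 -26 -61.5 0 0;1 -26 -61.5 0 0;1 -26 -61.5 0 0' | grep -v rot;python3 -m jog '1 0 0 0 0;1 0 0 0 0;1 0 0 0 0'
python3 - <<'E'
from h import *
c=cam('wrist');save(c,'wj');s=cam('side');save(s,'dj');t=cam('scene');save(t,'sj')
u0,v0=px(c,(.442,-.155,.056));print(u0,v0)
im=np.array(c['pixels']);g=im.max(2).astype(int)
for v in range(int(v0)-60,int(v0)+40,6): print(v,''.join('%4d'%g[v,u] for u in range(int(u0)-66,int(u0)+67,6)))
b=load('side0');print(pt(b,344,233,.006),pt(b,376,238,.006))
E
```

```text
time_s: 56.75
tcp_pos: [0.4485, -0.1369, 0.1892]
wrist_force: [1.2, -0.2, -0.1]
gripper_width: 0.999
gripper_force: 0.0
time_s: 57.12
tcp_pos: [0.4502, -0.1344, 0.1888]
ee_rot: [[0.99, -0.142, 0.0], [-0.142, -0.99, 0.0], [0.0, -0.0, -1.0]]
wrist_force: [-0.0, -0.6, -0.1]
gripper_width: 0.997
gripper_force: 0.0
346.4585649967225 233.73908947939017
173  248 246 245 244 244 245 245 245 247 250 250 251 251 251 251 251 251 251 251 250 250 251 251
179  250 250 249 248 247 246 244 249 250 250 250 250 250 249 248 249 250 251 251 251 252 252 250
185  249 248 246 245 245 247 250 249 250 250 250 249 249 250 251 250 249 248 248 248 249 250 250
191  247 246 245 245 250 250 250 250 250 249 246 222 246 248 249 251 252 252 252 251 250 250 250
197  246 244 250 250 250 249 248 249 162 174 115 191 162 159 249 251 251 251 251 251 250 246 243
203  241 250 252 252 252 252 251 133 162 186  40  54  55  51 237 251 251 251 246 245 245 245 246
209  245 251 252 252 253 253 252 186  27  56  56  54  59  56  56 207 244 245 245 246 248 249 250
215  249 249 249 249 250 248 192  54  54  55  54  56  54  55  54  54 223
[... 273 characters left out ...]
50  53  49  51  50 250 249 248 247 246 246
239  252 251 249 245 246 248 197  49  47  49  51  49  50  49  48  49  47 248 248 248 247 247 246
245  248 248 247 246 245 245 244  46  47  48  47  48  48  48  49  48 178 248 249 250 250 250 250
251  246 246 248 249 240 109 124 234  46  46  48  46  48  47  47  46 251 252 253 252 252 251 250
257  243 245 247 249 199 250 241 246 246  44  47  46  46  46 121 250 250 250 251 252 252 251 250
263  251 251 251 247 226 250 242 249 249 249 249 241 250 251 251 251 251 252 252 252 252 252 252
269  250 247 247 246 238 249 243 250 249 249 250 251 251 251 251 251 250 250 250 251 252 251 251
[ 0.41269564 -0.11431901  0.006     ] [ 0.32300299 -0.09784318  0.006     ]
```

```bash
python3 -m jog '1 -6 -22.5 -20 0;1 0 0 -45 0;1 0 0 -45 0;1 0 0 -45 0;1 0 0 -24 0' | grep -v rot;python3 -m jog '1 0 0 0 0;0 0 0 0 0;0 0 0 0 0;0 0 0 0 0;0 0 0 0 0'|grep -v rot;python3 -m jog '0 0 0 0 0;0 0 0 5 0;0 0 0 30 0;0 0 0 45 0;0 0 0 40 0'|grep -v rot;python3 -m jog '0 0 0 0 0;0 0 0 0 0;0 0 0 0 0'
```

```text
time_s: 57.9
tcp_pos: [0.4426, -0.1571, 0.0074]
wrist_force: [1.0, -0.6, 0.3]
gripper_width: 0.999
gripper_force: 0.0
time_s: 58.52
tcp_pos: [0.4444, -0.1577, 0.0108]
wrist_force: [-0.5, 1.5, 6.3]
gripper_width: 0.753
gripper_force: 30.0
time_s: 59.15
tcp_pos: [0.4429, -0.1578, 0.1308]
wrist_force: [1.2, -0.1, -1.9]
gripper_width: 0.751
gripper_force: 30.0
time_s: 59.52
tcp_pos: [0.4423, -0.1577, 0.1281]
ee_rot: [[0.989, -0.145, -0.004], [-0.145, -0.989, 0.0], [-0.004, 0.0, -1.0]]
wrist_force: [0.5, 0.4, -2.5]
gripper_width: 0.752
gripper_force: 30.0
```

```bash
python3 -m jog '0 42 31.3 0 0;0 42 31.3 0 0;0 42 31.3 0 0;0 42 31.3 0 0;0 42 31.3 0 0' | grep -v rot;python3 -m jog '0 42.5 31 0 0;0 0 0 0 0;0 0 0 0 0;0 0 0 -40 0;0 0 0 0 0'|grep -v rot;python3 -m jog '0 0 0 -40 0;0 0 0 -20 0;0 0 0 0 0;0 0 0 0 0;0 0 0 0 0'
```

```text
time_s: 60.15
tcp_pos: [0.654, -0.0003, 0.1276]
wrist_force: [0.8, -0.1, -1.8]
gripper_width: 0.753
gripper_force: 30.0
time_s: 60.78
tcp_pos: [0.692, 0.0283, 0.0858]
wrist_force: [-0.4, 0.6, -1.9]
gripper_width: 0.751
gripper_force: 30.0
time_s: 61.4
tcp_pos: [0.6972, 0.0298, 0.0318]
ee_rot: [[0.99, -0.144, 0.003], [-0.144, -0.99, 0.001], [0.003, -0.001, -1.0]]
wrist_force: [0.2, 0.3, -2.4]
gripper_width: 0.748
gripper_force: 30.0
```

```bash
python3 -m jog '0 -1 0 -10 0;0 0 0 -8 0;0 0 0 0 0;0 0 0 0 0' | grep -v rot;python3 -m jog '0 0 0 -2 0;0 0 0 0 0;0 0 0 0 0'|grep -v rot;python3 -m jog '0 0 0 -1.5 0;0 0 0 0 0;0 0 0 0 0'|grep -v rot
```

```text
time_s: 61.9
tcp_pos: [0.6949, 0.0297, 0.0113]
wrist_force: [0.1, 0.6, -2.5]
gripper_width: 0.75
gripper_force: 30.0
time_s: 62.28
tcp_pos: [0.6954, 0.0297, 0.0105]
wrist_force: [-1.6, 0.8, 4.1]
gripper_width: 0.749
gripper_force: 30.0
time_s: 62.65
tcp_pos: [0.6954, 0.0297, 0.0105]
wrist_force: [-4.4, 1.1, 10.0]
gripper_width: 0.751
gripper_force: 30.0
```

Contact. Release, lift, retreat and look.

```bash
python3 -m jog '0 0 0 1.5 0;1 0 0 0 0;1 0 0 0 0;1 0 0 0 0;1 0 0 0 0' | grep -v rot;python3 -m jog '1 0 0 10 0;1 0 0 50 0;1 0 0 60 0;1 0 0 60 0;1 0 0 60 0'|grep -v rot;python3 -m jog '1 0 -60 0 0;1 -20 -60 0 0;1 -30 -50 0 0;1 -60 -10 0 0;1 -60 0 0 0'|grep -v rot;python3 -m jog '1 -60 0 0 0;1 -60 0 0 0;1 0 0 0 0;1 0 0 0 0'|grep -v rot
python3 - <<'E'
from lid import *
a=cam('scene');save(a,'se');b=cam('side');save(b,'de')
A=np.array(a['pixels'])[:,:,::-1];B=np.array(b['pixels'])[:,:,::-1]
h=lambda i,w_,h_:cv2.resize(i,(w_,h_),interpolation=cv2.INTER_CUBIC)
cv2.imwrite('pics/v8.png',np.vstack([np.hstack([h(A[150:300,80:280],400,300),h(A[240:440,280:547],400,300)]),np.hstack([h(B[110:230,250:410],400,300),h(B[200:400,180:447],400,300)])]))
E
```

```text
time_s: 63.28
tcp_pos: [0.6951, 0.0297, 0.0094]
wrist_force: [-1.2, 0.6, 0.2]
gripper_width: 0.994
gripper_force: 0.0
time_s: 63.9
tcp_pos: [0.6949, 0.0296, 0.2529]
wrist_force: [0.8, -0.7, 0.7]
gripper_width: 1.0
gripper_force: 0.0
time_s: 64.53
tcp_pos: [0.5235, -0.1509, 0.2501]
wrist_force: [-0.2, 1.5, 2.5]
gripper_width: 0.997
gripper_force: 0.0
time_s: 65.03
tcp_pos: [0.4061, -0.1497, 0.251]
wrist_force: [-0.8, 0.5, 1.0]
gripper_width: 1.0
gripper_force: 0.0
```

View pics/v8.png

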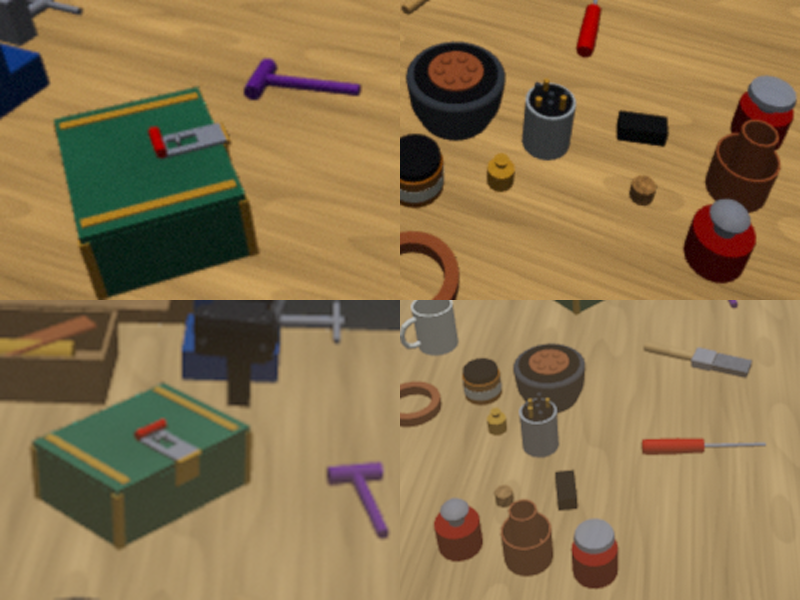

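Run:
```python
from h import *
from scipy.optimize import least_squares
np.set_printoptions(precision=4,suppress=True)
a,b=load('se'),load('de');S=lambda u,v:(280+(u-400)*.6675,240+v*.667);D=lambda u,v:(180+(u-400)*.6675,200+(v-300)*.667)
for n,p,q in (('wide',(743,165),(527,529)),('slim',(761,133),(523,512)),('jar',(418,158),(482,370)),('punch',(549,102),(539,410)),('bowl',(456,71),(549,360)),('near',(773,92),(596,536)),('far',(730,215),(454,512))):
    o=[(a,S(*p)),(b,D(*q))];f=least_squares(lambda x:np.concatenate([px(c,x)-uv for c,uv in o]),[.55,0,.07]);print(n,f.x,f.fun.round(1))
```

```text
wide [0.556  0.3748 0.0478] [-0.9 -1.9 -1.8  2. ]
slim [0.5528 0.3825 0.0975] [-0. -0. -0.  0.]
jar [0.6908 0.033  0.0511] [-0.5 -1.2 -1.1  1.6]
punch [0.5709 0.1496 0.0714] [-0.4 -0.9 -0.7  1.1]
bowl [0.572  0.0304 0.0792] [-0.4 -0.9 -0.7  1.2]
near [0.4542 0.3965 0.0733] [-0.2 -0.4 -0.3  0.4]
far [0.6532 0.3657 0.0716] [ 0.2  0.4  0.5 -0.5]
```

```bash
python3 -c "
from h import *
print(r.finish_job())"
```

```text
the job is handed in; nothing more can be done
None
```

The job is handed in at about 65 s. The hammer is in the shut case with the hasp flat over the staple. The slim tumbler is nested in the wide one midway between the stakes. The punch tin stands left of the bowl and the jar behind it, each about 30 mm clear. The blue tin and middle tumbler were not on the bench.

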